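Unpack the delivery tote and fill up the shelf row

ROBOT

A 6-joint arm with a two-finger parallel gripper is mounted at the origin on the work surface. World frame = base frame: x ahead of the robot, y to its left, z up, the work surface at z = 0. Lengths are in m, angles in degrees, forces in N, time in s.
With the tool pointing down it reaches from about 0.275 to 0.975 m from the base axis. Payload 8.4 kg.
Tool frame: the origin (TCP) lies midway between the tips of the shut fingers; the grasp point (between the pads) lies 19 mm behind it; x points along the fingers, y is the direction in which the jaws open and shut, and the axes are right-handed (so a half turn about x gives the same grasp; the last joint's range is limited). The gripper opens to 92 mm and grips with 3 to 60 N. Pads are 20 mm wide; open, the fingers measure 128 mm over their backs; the gripper's body (75 mm by 189 mm) begins 69 mm behind the grasp point.
Start: joints at [-66.601, 20.225, 93.587, -0, 66.188, -0.138], TCP at [0.25, -0.573, 0.215] pointing down, gripper open.
Joint ranges: [-150.9, 150.9], [-52.94, 120.26], [3.33, 152.33], [-74.26, 254.26], [0, 154.13], [-172.89, 172.89]. Speed limits (degrees/s): [127.2, 127.2, 159.86, 180, 180, 180].

INTERFACE

Orientations are given as [roll, pitch, yaw] about the fixed x, y, z axes, in that order (R = Rz(yaw) Ry(pitch) Rx(roll)).
In Python, from bench import * gives the robot as it stands.
- The arm moves only by the tool play_rows, never from a script. Its argument "targets" is a list of rows, each a list of 6 numbers: the shift along the tool's x, y, z in cm, then the turn, a rotation vector about the tool's x, y, z in degrees. A call has 1 to 12 rows; each row is the pose to reach, as a shift and turn from the pose commanded when the call began, along the tool's axes at that moment; what a row does not reach only later rows make up. A row lasts 1/8 s, in which the tool goes at most 62.5 mm and 10.7 degrees, less where a joint would pass 70% of its speed; a pose out of reach is approached as far as the arm can. A call with a gripper value outside its range is refused whole. "claw" is the finger opening in cm, from 0 to 9.19, set as the call begins (left out, the last holds). The fingers move at their own pace and stop on an object; the grip force is fixed at half the most. Time passes only in rows, so rows that repeat a pose let the fingers close. It gives the time, the measured TCP pose, the force and the opening at its end, in the units of the state.
- get_state(): the state, without advancing time (a new reading comes with each control period).
- capture(name): name is "scene" or "top" or "wrist"; returns a dict with "pixels" (480x640x3 uint8, red, green, blue), "z_map" (480x640 float32, m along the optical axis (not along the pixel's ray), 0 where there is no reading), "fovy" (degrees; the focal length in pixels is half the picture's height over the tangent of half this angle, whatever the lens; pixels are square), "cx", "cy" (the principal point, pixels), "dist_coeffs" ([k1, k2, p1, p2, k3] as OpenCV has them; the pictures are not rectified), "pose" (4x4, takes a point from camera to world coordinates). Camera axes: x right, y down, z forward; pixel columns grow to the right and rows downward; lengths in m; the calibration is good to about 2 mm. A picture is of the moment at which its call begins.
- job_done(): hands the job in, once; it reports no verdict.
Trained networks look in a picture, given as the dict that the camera call returned (one of the last four; its "shot" number tells which), for a name from the list of things; names that differ only in an ending like _2 or _b are one class to them, and where a whole thing is asked for, a point or a joint stands for the part that bears it (a point fixed in the world has none). Each returns a list of dicts, best first, with "score" (0 to 1); they miss things now and then, are a little off and sometimes report something else, mostly with a low value. They report only what shows in the picture. A call takes as long as a camera call. They do not tell look-alikes from the thing itself.
- search_frame(label, picture): "point" ([x, y, z] in m, in world coordinates, good to about 4 mm: the middle of the surface that is visible of it).
- cut_out(label, picture): "pixels" (480x640 bool, what is visible of it).
The state is a dict: "time_s": time; "joint_pos": joint angles; "qd": joint speeds; "joint_efforts": joint torques, N m; "ee_pos": TCP position; "eef_rot": TCP orientation; "ft_force": force on the tool from outside, world axes, zero at the start; "moment": the same for the moment, N m; "width": opening from 0.0 (shut) to 1.0 (fully open).
Only numpy, scipy, OpenCV 4.12 (cv2) and the standard library are available. Lean on these libraries where they do the work, as an engineer would, in place of code of your own. Each camera call takes 0.05 s, during which the arm holds its last target.

TASK

Unpack the delivery tote right down to the bottom: take off the lid, lift out the tray and set both aside on the bench, each flat and right way up. Stand all the cartons you find, in the tray and under it, on the shelf and close them up with the two already there into one row: label ends level and towards the robot like those two, long sides butted flush with no gaps, the row tight against the end plate. Leave the tape, the jar and the wire spool where they are.

Things in the scene. Friction and masses are not known exactly. Their poses are not given: they have to be found in the camera images.
- tote: Blue delivery tote, fixed. Outside 163 x 205 mm (own x, y), inside 155 x 197, 72 high, floor 5 mm thick; an outer shoulder (177 x 219 mm, its top 56 mm up) carries the lid. Origin: centre of underside. Two carton seats on the floor at y = -49 and +49 mm, x = 0, long side along x, marked by ribs 5 mm high about 1.5 mm off the carton, 29 mm from carton to wall.
- lid: Blue deep lid, 175 x 217 mm (own x, y), 57 high, hollow below (walls 3 mm), loose, 0.3 kg. Origin: centre of its lower edge. Starts over the tote on the shoulder (56 mm above the tote's origin), 3 mm clear all round; it comes free after rising 55 mm. Grip bar on top along its x: 120 long, 12 wide, 12 high, centred 84 mm above the origin, 21 mm free under it.
- tray: Grey lift-out tray, loose, 0.2 kg, hung by its rim on the tote's top edge (origin 53 mm above the tote's). Rim 162 x 204 mm (own x, y), body 151 x 193, 22 deep, floor 3 thick; origin: centre of underside. Two carton seats as in the tote, y = -49 and +49 mm. Carrying bar along its x between the seats, at y = 0: 130 long, 10 wide, 10 high, centred 47 mm above the origin.
- rack: Slotted-angle shelf section on the bench, fixed. Origin: centre of its foot; front is its -x side, facing the robot. Wooden deck 200 x 290 mm (own x, y), top 45 mm above the origin. Grey end plate at the right (-y) end: inner face at y = -145 mm, top 95 mm (its posts 105 mm) above the bench. Other sides and top open. The row starts at the plate and grows towards +y.
- carton1: Delivered carton, one of up to four alike: brown box 130 x 38 x 42 mm (own x, y, z), 0.3 kg, origin at the centre of its underside. The end at its own -x is the label end: white label, dark band round the box near it. May be absent (no pose). Starts in the tray, seat at the tray's y = -49 mm.
- carton2: Delivered carton, one of up to four alike: brown box 130 x 38 x 42 mm (own x, y, z), 0.3 kg, origin at the centre of its underside. The end at its own -x is the label end: white label, dark band round the box near it. May be absent (no pose). Starts in the tray, seat at the tray's y = +49 mm.
- carton3: Delivered carton, one of up to four alike: brown box 130 x 38 x 42 mm (own x, y, z), 0.3 kg, origin at the centre of its underside. The end at its own -x is the label end: white label, dark band round the box near it. May be absent (no pose). Starts on the tote's floor under the tray, seat at the tote's y = -49 mm.
- carton4: Delivered carton, one of up to four alike: brown box 130 x 38 x 42 mm (own x, y, z), 0.3 kg, origin at the centre of its underside. The end at its own -x is the label end: white label, dark band round the box near it. May be absent (no pose). Starts on the tote's floor under the tray, seat at the tote's y = +49 mm.
- stock1: First carton already on the shelf, same as the delivered ones (130 x 38 x 42 mm, origin at the centre of the underside, label end at its -x, facing the shelf's front), standing on the deck with its long side against the end plate, its long axis along the rack's x.
- stock2: Second carton already on the shelf, the same, standing a little askew to the left (+y) of stock1 with a gap of 17 to 40 mm between them, its end up to 20 mm out of line. Both are loose and slide on the deck when pushed with a few newtons.
- tape_roll: Bystander: roll of parcel tape lying flat, 100 mm across, 48 mm high.
- jar: Bystander: amber jar with a cap, 70 mm across, 100 mm high.
- wire_spool: Bystander: spool of copper-coloured welding wire lying flat, 100 mm across, 45 mm high.
Not all that is in view belongs to the job. What is shaped like the stock2 but turquoise is not meant. Leave any green look-alike of the stock1 alone.

How it is judged (in metres and radians):
On the way, in this order (a step that is already met when the one before it is completed fails the run):
1. the lid is off the tote and lies flat on the bench (height (world z) of lid below 0.012 m and angle between lid's own z axis and vertical below 0.08 rad and horizontal distance between lid and tote above 0.17 m), for 0.2 s.
2. the tray is out of the tote and stands flat on the bench (height (world z) of tray below 0.012 m and angle between tray's own z axis and vertical below 0.08 rad and horizontal distance between tray and tote above 0.16 m), for 0.2 s.
At the end, for the whole second after the job is handed in: Lid and tray flat on the bench, right way up, centres over 170 and 160 mm from the tote's. All present cartons upright on the deck in one row, labels to the front: neighbours' centres 34 to 42.5 mm apart, ends level within 12 mm, parallel within 0.08 rad; stock1 within 6.5 mm of the end plate (all of step 1 and all of step 2 and linear speed of each of lid, tray, stock1, stock2, carton1, carton2, carton3, carton4 below 0.02 m/s and z of stock1 in the frame of rack between 0.04 and 0.05 m and angle between each of stock1, stock2, carton1, carton2, carton3, carton4's own z axis and vertical below 0.08 rad and y of stock1 in the frame of rack below -0.1195 m and z of stock2 in the frame of rack between 0.04 and 0.05 m and y of stock2 in the frame of stock1 between 0.034 and 0.0425 m and x of stock2 in the frame of stock1 between -0.012 and 0.012 m and angle between the x axis of stock2 and the x axis of stock1, either way round below 0.08 rad and z of carton1 in the frame of rack between 0.04 and 0.05 m and ((y of carton1 in the frame of stock2 between 0.034 and 0.0425 m and x of carton1 in the frame of stock2 between -0.012 and 0.012 m and angle between the x axis of carton1 and the x axis of stock2, either way round below 0.08 rad) or (y of carton1 in the frame of carton2 between 0.034 and 0.0425 m and x of carton1 in the frame of carton2 between -0.012 and 0.012 m and angle between the x axis of carton1 and the x axis of carton2, either way round below 0.08 rad) or (y of carton1 in the frame of carton3 between 0.034 and 0.0425 m and x of carton1 in the frame of carton3 between -0.012 and 0.012 m and angle between the x axis of carton1 and the x axis of carton3, either way round below 0.08 rad) or (y of carton1 in the frame of carton4 between 0.034 and 0.0425 m and x of carton1 in the frame of carton4 between -0.012 and 0.012 m and angle between the x axis of carton1 and the x axis of carton4, either way round below 0.08 rad)) and y of stock2 in the frame of carton1 below -0.03 m and z of carton2 in the frame of rack between 0.04 and 0.05 m and ((y of carton2 in the frame of stock2 between 0.034 and 0.0425 m and x of carton2 in the frame of stock2 between -0.012 and 0.012 m and angle between the x axis of carton2 and the x axis of stock2, either way round below 0.08 rad) or (y of carton2 in the frame of carton1 between 0.034 and 0.0425 m and x of carton2 in the frame of carton1 between -0.012 and 0.012 m and angle between the x axis of carton2 and the x axis of carton1, either way round below 0.08 rad) or (y of carton2 in the frame of carton3 between 0.034 and 0.0425 m and x of carton2 in the frame of carton3 between -0.012 and 0.012 m and angle between the x axis of carton2 and the x axis of carton3, either way round below 0.08 rad) or (y of carton2 in the frame of carton4 between 0.034 and 0.0425 m and x of carton2 in the frame of carton4 between -0.012 and 0.012 m and angle between the x axis of carton2 and the x axis of carton4, either way round below 0.08 rad)) and y of stock2 in the frame of carton2 below -0.03 m and z of carton3 in the frame of rack between 0.04 and 0.05 m and ((y of carton3 in the frame of stock2 between 0.034 and 0.0425 m and x of carton3 in the frame of stock2 between -0.012 and 0.012 m and angle between the x axis of carton3 and the x axis of stock2, either way round below 0.08 rad) or (y of carton3 in the frame of carton1 between 0.034 and 0.0425 m and x of carton3 in the frame of carton1 between -0.012 and 0.012 m and angle between the x axis of carton3 and the x axis of carton1, either way round below 0.08 rad) or (y of carton3 in the frame of carton2 between 0.034 and 0.0425 m and x of carton3 in the frame of carton2 between -0.012 and 0.012 m and angle between the x axis of carton3 and the x axis of carton2, either way round below 0.08 rad) or (y of carton3 in the frame of carton4 between 0.034 and 0.0425 m and x of carton3 in the frame of carton4 between -0.012 and 0.012 m and angle between the x axis of carton3 and the x axis of carton4, either way round below 0.08 rad)) and y of stock2 in the frame of carton3 below -0.03 m and z of carton4 in the frame of rack between 0.04 and 0.05 m and ((y of carton4 in the frame of stock2 between 0.034 and 0.0425 m and x of carton4 in the frame of stock2 between -0.012 and 0.012 m and angle between the x axis of carton4 and the x axis of stock2, either way round below 0.08 rad) or (y of carton4 in the frame of carton1 between 0.034 and 0.0425 m and x of carton4 in the frame of carton1 between -0.012 and 0.012 m and angle between the x axis of carton4 and the x axis of carton1, either way round below 0.08 rad) or (y of carton4 in the frame of carton2 between 0.034 and 0.0425 m and x of carton4 in the frame of carton2 between -0.012 and 0.012 m and angle between the x axis of carton4 and the x axis of carton2, either way round below 0.08 rad) or (y of carton4 in the frame of carton3 between 0.034 and 0.0425 m and x of carton4 in the frame of carton3 between -0.012 and 0.012 m and angle between the x axis of carton4 and the x axis of carton3, either way round below 0.08 rad)) and y of stock2 in the frame of carton4 below -0.03 m); the robot touches nothing.
It fails at once if the tape roll is moved by more than 30 mm (distance of tape_roll from where it was at the start of the episode above 0.03 m).
It fails at once if the jar is moved by more than 30 mm (distance of jar from where it was at the start of the episode above 0.03 m).
It fails at once if the wire spool is moved by more than 30 mm (distance of wire_spool from where it was at the start of the episode above 0.03 m).
Of carton1, carton2, carton3, carton4 only 2 to 4 are there at a start; the rules pass over those that are not, and their reading is None.
At some moment in a run one of stock2, lid, tray may be knocked a few centimetres aside while the robot is not near it.
Once in a run the grip may slacken for a moment while it holds something.
It also fails if it takes over 210 s, if anything falls off the work surface, if the arm or the gripper's body presses on something with over 40 N, if the wrist force passes 120 N, or if a joint passes its speed limit or range.

## Working session

There is one attempt and no reset: what is moved stays moved. The work goes in short steps, Python scripts to look and compute and a tool call to move; the robot and the scene stay as the last step left them, time stands still between calls to the robot, and variables do not carry over. Pictures are saved under pics/ and viewed, and the job is handed in when it is done.

Besides the shell and the picture viewer there is one more tool, called after "Request:" as a command line: name --pt "numbers of a row" for each row, then --argument value for the rest. play_rows: Moves the arm, as the interface text tells. Its arguments: {"type":"object","properties":{"targets":{"type":"array"},"claw":{"type":"number"}},"required":["targets"]}

```bash
ls; mkdir -p pics; cat > h.py <<'E'
import numpy as np, cv2
from bench import *
from scipy.spatial.transform import Rotation as R
def save(im,name): cv2.imwrite('pics/'+name+'.png', im['pixels'][:,:,::-1])
def K(im):
    f=240/np.tan(np.radians(im['fovy'])/2)
    return np.array([[f,0,im['cx']],[0,f,im['cy']],[0,0,1.]])
def pix2w(im,uv,z=None):
    uv=np.array(uv,float).reshape(-1,1,2)
    n=cv2.undistortPoints(uv,K(im),np.array(im['dist_coeffs'],float)).reshape(-1,2)
    r=np.c_[n,np.ones(len(n))]
    P=np.array(im['pose'])
    if z is None:
        ui=np.round(uv.reshape(-1,2)).astype(int)
        d=im['z_map'][ui[:,1],ui[:,0]]
        return (r*d[:,None])@P[:3,:3].T+P[:3,3]
    d=r@P[:3,:3].T; t=(z-P[2,3])/d[:,2]
    return d*t[:,None]+P[:3,3]
def w2pix(im,p):
    P=np.linalg.inv(np.array(im['pose']))
    return cv2.projectPoints(np.array(p,float).reshape(-1,3),cv2.Rodrigues(P[:3,:3])[0],P[:3,3],K(im),np.array(im['dist_coeffs'],float))[0].reshape(-1,2)
def cloud(im):
    v,u=np.mgrid[0:480,0:640]
    uv=np.c_[u.ravel(),v.ravel()].astype(float)
    W=pix2w(im,uv); W[im['z_map'].ravel()==0]=np.nan
    return W.reshape(480,640,3)
E
cat > s1.py <<'E'
from h import *
s=get_state(); print({k:np.round(v,3).tolist() for k,v in s.items()})
for n in ['scene','top','wrist']:
    im=capture(n); save(im,'a_'+n); print(n,im['fovy'],im['cx'],im['cy'],im['dist_coeffs'],np.round(im['pose'],3).tolist())
    if n!='wrist':
      for l in ['tote','lid','tray','rack','carton1','stock1','stock2','tape_roll','jar','wire_spool']:
        print(l,[(round(d['score'],2),np.round(d['point'],3).tolist()) for d in search_frame(l,im)][:5])
E
python3 s1.py
```

```text
pics
{'time_s': 0.0, 'joint_pos': [-66.6, 20.262, 93.63, -0.001, 66.188, -0.136], 'qd': [0.003, 0.036, -0.055, -0.075, 0.027, 0.081], 'joint_efforts': [-0.002, -59.385, -33.423, 0.07, 0.024, -0.0], 'ee_pos': [0.249, -0.573, 0.214], 'eef_rot': [-89.454, 89.92, 114.083], 'ft_force': [-0.583, 0.695, 0.229], 'moment': [0.027, 0.021, -0.03], 'width': 1.002}
scene 56.5866679925134 322.3252630550598 241.3551493533687 [0.03685893 0.         0.         0.         0.        ] [[0.363, 0.523, -0.771, 1.586], [0.932, -0.181, 0.315, -0.483], [0.025, -0.833, -0.553, 0.78], [0.0, 0.0, 0.0, 1.0]]
tote [(0.88, [0.579, 0.279, 0.025]), (0.28, [0.518, -0.393, 0.09]), (0.2, [0.812, -0.004, 0.068])]
lid [(0.97, [0.546, 0.306, 0.113])]
tray []
rack [(0.94, [0.555, -0.259, 0.045])]
carton1 []
stock1 [(0.66, [0.517, -0.392, 0.087]), (0.63, [0.506, -0.349, 0.088]), (0.56, [0.613, -0.529, 0.038]), (0.55, [0.742, 0.212, 0.035])]
stock2 [(0.66, [0.517, -0.392, 0.087]), (0.63, [0.506, -0.349, 0.088]), (0.56, [0.613, -0.529, 0.038]), (0.55, [0.742, 0.212, 0.035])]
tape_roll [(0.58, [0.743, 0.209, 0.036])]
jar [(0.
[... 463 characters left out ...]
91, 0.087])]
tray []
rack [(0.64, [0.507, -0.251, 0.046])]
carton1 []
stock1 [(0.85, [0.392, -0.521, 0.038]), (0.66, [0.472, -0.334, 0.087]), (0.65, [0.494, -0.396, 0.088]), (0.56, [0.595, -0.525, 0.04])]
stock2 [(0.85, [0.392, -0.521, 0.038]), (0.66, [0.472, -0.334, 0.087]), (0.65, [0.494, -0.396, 0.088]), (0.56, [0.595, -0.525, 0.04])]
tape_roll [(0.76, [0.728, 0.213, 0.048])]
jar [(0.81, [0.77, 0.009, 0.101])]
wire_spool [(0.59, [0.742, -0.217, 0.041])]
wrist 68.06110888911776 321.9640664229947 236.0755378860755 [-0.00466424  0.          0.          0.          0.        ] [[0.399, -0.884, -0.245, 0.319], [-0.917, -0.385, -0.107, -0.543], [0.0, 0.267, -0.964, 0.384], [0.0, 0.0, 0.0, 1.0]]
```

View pics/a_top.png

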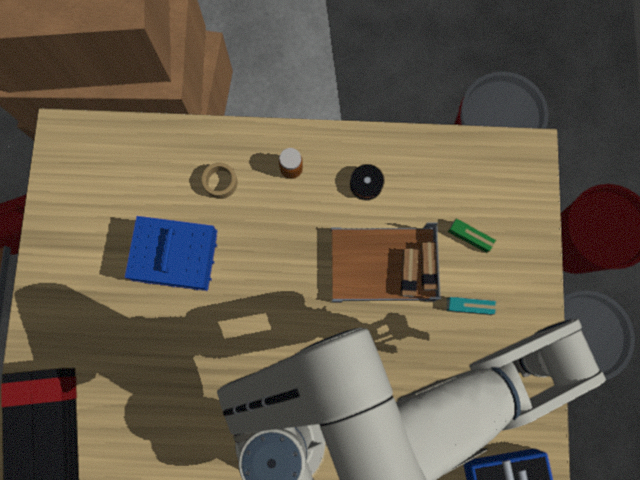

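View pics/a_scene.png

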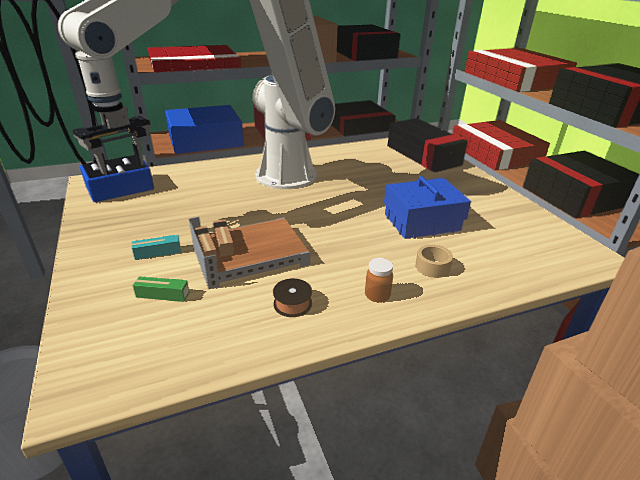

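View pics/a_wrist.png

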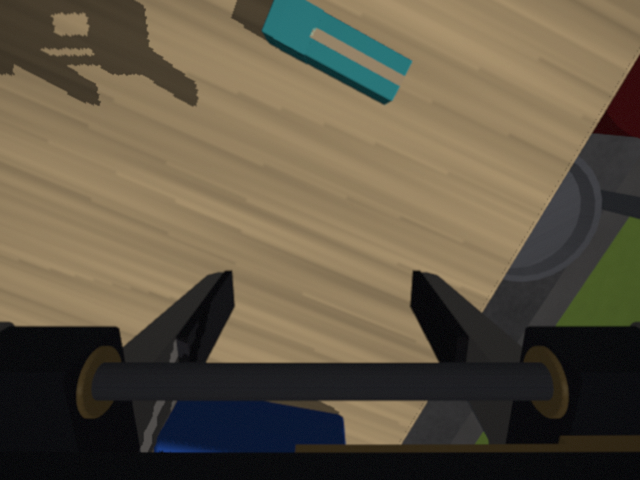

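Top view: lidded tote at about (170,252) px, rack at (385,263) with two cartons at (410,270) and (429,262). The decoys are the green and turquoise cartons on the right and a blue box near the robot. Next I fit the poses from depth.

```bash
cat >> h.py <<'E'
def rect(pts):
    p=(np.asarray(pts)[:,:2]*1000).astype(np.float32)
    (c,s,a)=cv2.minAreaRect(p); 
    return np.round(np.array(c)/1000,4),np.round(s,1),round(a,1)
def pick(W,x0,x1,y0,y1,z0,z1):
    m=(W[...,0]>x0)&(W[...,0]<x1)&(W[...,1]>y0)&(W[...,1]<y1)&(W[...,2]>z0)&(W[...,2]<z1)
    m=cv2.morphologyEx(m.astype(np.uint8),cv2.MORPH_OPEN,np.ones((2,2)))>0
    return W[m],m
E
cat > s2.py <<'E'
from h import *
for n in ['top','scene']:
    im=capture(n); W=cloud(im); print(n)
    for nm,b in dict(lidtop=(.3,.75,.15,.5,.105,.122),bar=(.3,.75,.15,.5,.137,.155),deck=(.3,.75,-.45,-.05,.035,.055),cart=(.3,.68,-.5,-.2,.080,.0915)).items():
        p,m=pick(W,*b); print(nm,len(p),np.median(p[:,2]) if len(p) else 0, rect(p) if len(p)>5 else '')
        if nm=='cart':
            k,l=cv2.connectedComponents(m.astype(np.uint8))
            for i in range(1,k):
                if (l==i).sum()>30: print('  ',(l==i).sum(),rect(W[l==i]),np.median(W[l==i][:,2]))
    p=W[250 if n=='top' else 200, :]
E
python3 s2.py
```

```text
top
lidtop 4553 nan (array([0.4993, 0.3247]), array([214.6, 173.4]), 84.1)
bar 198 nan (array([0.4981, 0.3255]), array([  3.7, 119.2]), 80.7)
deck 6343 nan (array([nan, nan]), array([0., 0.]), 0.0)
cart 942 nan (array([ 0.5067, -0.3772]), array([ 57.2, 214.7]), 55.6)
   227 (array([ 0.5266, -0.3967]), array([57.9, 40.4]), 4.1) nan
   476 (array([ 0.4704, -0.3447]), array([ 37.8, 125.2]), 72.1) nan
   225 (array([ 0.4629, -0.4   ]), array([37. , 65.7]), 89.8) 0.08748816490113787
scene
lidtop 1675 nan (array([0.509 , 0.3911]), array([356.7, 175.5]), 85.7)
bar 106 0.1443429439712609 (array([0.5096, 0.3386]), array([ 48.7, 110.6]), 83.4)
deck 3720 nan (array([ 0.5746, -0.1801]), array([291. , 416.7]), 38.1)
cart 807 nan (array([ 0.4458, -0.3786]), array([ 92.1, 353.4]), 76.5)
   348 (array([ 0.4139, -0.3229]), array([ 26.6, 264.9]), 74.9) nan
   387 (array([ 0.4349, -0.3981]), array([ 25.9, 280. ]), 79.1) nan
   40 (array([ 0.5964, -0.3844]), array([21.8, 67.4]), 57.6) 0.08156164431552076
```

```bash
cat >> h.py <<'E'
def cur():
    s=get_state(); return np.array(s['ee_pos']),R.from_euler('xyz',s['eef_rot'],degrees=True),s
def tgt(th):  # tool x down, jaw (tool y) at world angle th deg
    th=np.radians(th); x=np.array([0,0,-1.]); y=np.array([np.cos(th),np.sin(th),0]); z=np.cross(x,y)
    return R.from_matrix(np.c_[x,y,z])
def plan(*wps):
    """wps: (x,y,z,th) ; prints rows relative to current pose"""
    p,r,s=cur(); lp=p; lr=r
    z=r.as_matrix()[:,2]; y=r.as_matrix()[:,1]
    print('now',np.round(p,4),'jaw',round(np.degrees(np.arctan2(y[1],y[0])),1),'j6',round(s['joint_pos'][5],1),'f',np.round(s['ft_force'],1),'w',round(s['width']*9.19,2),'t',s['time_s'])
    for w in wps:
        q=np.array(w[:3]); t=tgt(w[3])
        sh=r.inv().apply(q-p)*100; rv=(r.inv()*t).as_rotvec(degrees=True)
        n=max(np.linalg.norm(q-lp)/.0625,np.degrees((lr.inv()*t).magnitude())/10.7)
        print([round(float(v),1) for v in np.round(sh,2)] if 0 else '[%.2f,%.2f,%.2f,%.1f,%.1f,%.1f]'%(*sh,*rv),'rows %.1f'%n)
        lp=q; lr=t
E
cat > s2.py <<'E'
from h import *
r=cur()[1].as_matrix(); print(r.round(2))
for n in ['top','scene']:
    im=capture(n); W=cloud(im); print(n)
    for nm,b in dict(lidtop=(.3,.75,.15,.5,.105,.122),bar=(.3,.75,.15,.5,.130,.155),deck=(.3,.75,-.45,-.05,.039,.049),cart=(.3,.68,-.5,-.2,.080,.0915)).items():
        p,m=pick(W,*b);  p=p[~np.isnan(p[:,0])]; p=p[(p[:,2]>b[4])&(p[:,2]<b[5])]; print(nm,len(p),np.median(p[:,2]) if len(p) else 0, rect(p) if len(p)>5 else '')
    if n=='top':
        print(pix2w(im,[(45,112),(25,300),(555,130),(560,300),(5,400),(560,440)],0.))
plan((.45,-.30,.36,90),(.45,.3,.36,90))
E
python3 s2.py
```

```text
[[-0.    0.4  -0.92]
 [-0.   -0.92 -0.4 ]
 [-1.    0.    0.  ]]
top
lidtop 4179 0.11348466297782012 (array([0.4976, 0.3244]), array([218.8, 174.4]), 84.9)
bar 172 0.1443550097548042 (array([0.4971, 0.324 ]), array([ 12.2, 116.9]), 85.0)
deck 2770 0.044321649033406296 (array([ 0.5722, -0.2687]), array([354.2, 287.6]), 2.9)
cart 769 0.08637089641130236 (array([ 0.5092, -0.3672]), array([197.1, 101.4]), 3.5)
[[ 0.93486573  0.77620929  0.        ]
 [ 0.35543809  0.75932761  0.        ]
 [ 0.94293081 -0.79350578  0.        ]
 [ 0.42242202 -0.78940232  0.        ]
 [ 0.07290468  0.77894748  0.        ]
 [ 0.03323838 -0.77644799  0.        ]]
scene
lidtop 1592 0.11334506592248589 (array([0.5054, 0.3236]), array([219.1, 173.7]), 85.0)
bar 114 0.14421845878011608 (array([0.5049, 0.3223]), array([ 16. , 116.3]), 86.8)
deck 3320 0.04530030611350033 (array([ 0.5796, -0.2651]), array([356.7, 291.6]), 2.6)
cart 721 0.08711857701399861 (array([ 0.5083, -0.3676]), array([217.7,  96.4]), 0.4)
now [ 0.2496 -0.573   0.2146] jaw -66.5 j6 -0.1 f [ 0.1 -0.1  0. ] w 9.17 t 1.35
[-14.54,-17.03,-29.28,-156.5,-0.0,0.0] rows 14.6
[-14.54,-72.03,-53.24,-156.5,-0.0,0.0] rows 9.6
```

```bash
cat > p.py <<'E'
from h import *
plan((.3,-.50,.33,-80),(.57,-.28,.36,-90))
E
python3 p.py
```

```text
now [ 0.2496 -0.573   0.2146] jaw -66.5 j6 -0.1 f [ 0.1 -0.1  0. ] w 9.17 t 1.35
[-11.54,-4.68,-7.54,13.5,0.0,0.0] rows 2.3
[-14.54,-14.07,-41.08,23.5,0.0,0.0] rows 5.6
```

Request:
play_rows --pt "-11.5 -4.7 -7.5 13.5 0 0" --pt "-11.5 -4.7 -7.5 13.5 0 0" --pt "-11.5 -4.7 -7.5 13.5 0 0" --pt "-14.5 -14 -41 23.5 0 0" --pt "-14.5 -14 -41 23.5 0 0" --pt "-14.5 -14 -41 23.5 0 0" --pt "-14.5 -14 -41 23.5 0 0" --pt "-14.5 -14 -41 23.5 0 0" --pt "-14.5 -14 -41 23.5 0 0" --pt "-14.5 -14 -41 23.5 0 0" --pt "-14.5 -14 -41 23.5 0 0"

```text
time_s: 2.72
ee_pos: [0.5689, -0.2814, 0.3587]
eef_rot: [-4.6, 89.9, 175.5]
ft_force: [-0.5, 0.0, -0.9]
width: 1.002
```

```bash
cat > s3.py <<'E'
from h import *
import sys
im=capture('wrist'); save(im,sys.argv[1]); 
plan()
np.savez('last.npz',W=cloud(im),pixels=im['pixels'])
W=cloud(im)
for nm,b in dict(deck=(.3,.75,-.6,-.05,.039,.049),cart=(.3,.68,-.45,-.1,.078,.0915),plate=(.3,.8,-.6,-.05,.0925,.099)).items():
    p,m=pick(W,*b);  p=p[~np.isnan(p[:,0])]; p=p[(p[:,2]>b[4])&(p[:,2]<b[5])]; print(nm,len(p),np.median(p[:,2]) if len(p) else 0, rect(p) if len(p)>5 else '')
E
python3 s3.py b1
```

```text
now [ 0.5686 -0.2818  0.3589] jaw -90.0 j6 63.5 f [ 0.  -0.1 -0.2] w 9.2 t 2.775
deck 28452 0.04466988756924786 (array([ 0.5642, -0.3569]), array([476.4, 361.9]), 87.8)
cart 5226 0.08692491120849857 (array([ 0.5096, -0.3696]), array([ 94.7, 207.9]), 87.8)
plate 214 0.09491083837322845 (array([ 0.5057, -0.411 ]), array([ 19.6, 203.5]), 84.9)
```

View pics/b1.png

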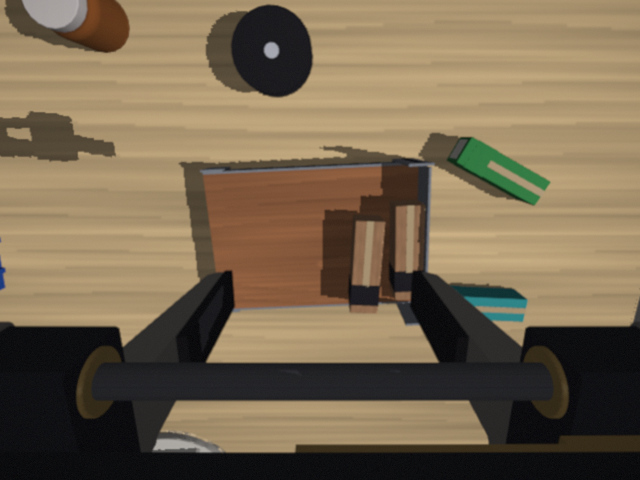

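```bash
cat > s4.py <<'E'
from h import *
import sys
im=capture('wrist'); W=cloud(im)
def comps(W,b,mn=300):
    m=((W[...,0]>b[0])&(W[...,0]<b[1])&(W[...,1]>b[2])&(W[...,1]<b[3])&(W[...,2]>b[4])&(W[...,2]<b[5])).astype(np.uint8)
    k,l=cv2.connectedComponents(m)
    for i in range(1,k):
        q=W[l==i]
        if len(q)>mn: 
            v,u=np.nonzero(l==i); print(len(q),rect(q),'z',np.round(np.percentile(q[:,2],[5,50,95]),4),'px',u.mean().round(),v.mean().round())
print('cart');comps(W,(.3,.68,-.45,-.1,.083,.092))
print('deck');comps(W,(.3,.68,-.42,-.1,.041,.049))
print('plate');comps(W,(.3,.8,-.6,-.05,.0925,.099),50)
E
python3 s4.py
```

```text
cart
2637 (array([ 0.5117, -0.3946]), array([159.7,  39.5]), 2.4) z [0.0852 0.0869 0.0886] px 408.0 246.0
2668 (array([ 0.4764, -0.3394]), array([ 38.8, 130.1]), 88.1) z [0.0855 0.0869 0.0883] px 366.0 266.0
deck
22535 (array([ 0.5034, -0.2687]), array([212.7, 292.7]), 3.1) z [0.0434 0.0448 0.0463] px 299.0 230.0
plate
309 (array([ 0.5421, -0.4137]), array([135.7,   4.1]), 2.8) z [0.0931 0.0947 0.0962] px 427.0 219.0
```

```bash
cat > p.py <<'E'
from h import *
plan((.57,.32,.38,-95))
E
python3 p.py
```

```text
now [ 0.5686 -0.2819  0.3592] jaw -90.0 j6 63.5 f [-0.7 -0.5 -0.3] w 9.2 t 2.825
[-2.08,-60.19,-0.11,5.0,0.0,-0.0] rows 9.6
```

Request:
play_rows --pt "-2 -60 0 5 0 0" --pt "-2 -60 0 5 0 0" --pt "-2 -60 0 5 0 0" --pt "-2 -60 0 5 0 0" --pt "-2 -60 0 5 0 0" --pt "-2 -60 0 5 0 0" --pt "-2 -60 0 5 0 0" --pt "-2 -60 0 5 0 0" --pt "-2 -60 0 5 0 0" --pt "-2 -60 0 5 0 0" --pt "-2 -60 0 5 0 0" --pt "-2 -60 0 5 0 0"

```text
time_s: 4.32
ee_pos: [0.5694, 0.3176, 0.3795]
eef_rot: [83.1, 90.0, -101.9]
ft_force: [-0.3, -0.1, 0.1]
width: 1.0
```

```bash
cat >> h.py <<'E'
def comps(W,b,mn=300):
    m=((W[...,0]>b[0])&(W[...,0]<b[1])&(W[...,1]>b[2])&(W[...,1]<b[3])&(W[...,2]>b[4])&(W[...,2]<b[5])).astype(np.uint8)
    k,l=cv2.connectedComponents(m)
    for i in range(1,k):
        q=W[l==i]
        if len(q)>mn: 
            v,u=np.nonzero(l==i); print(len(q),rect(q),'z',np.round(np.percentile(q[:,2],[5,50,95]),4),'px',u.mean().round(),v.mean().round())
E
cat > s5.py <<'E'
from h import *
im=capture('wrist'); W=cloud(im);save(im,'c1')
plan()
comps(W,(.3,.75,.15,.5,.106,.120)); comps(W,(.3,.75,.15,.5,.138,.152),30)
E
python3 s5.py
```

```text
now [0.5695 0.3173 0.3796] jaw -95.0 j6 124.1 f [-0.1 -0.3 -0.4] w 9.16 t 4.375
20681 (array([0.5012, 0.3271]), array([217.5, 175.2]), 85.0) z [0.1115 0.1129 0.115 ] px 319.0 248.0
930 (array([0.5015, 0.3271]), array([ 11.9, 119.3]), 85.1) z [0.1428 0.1455 0.1469] px 319.0 257.0
```

View pics/c1.png

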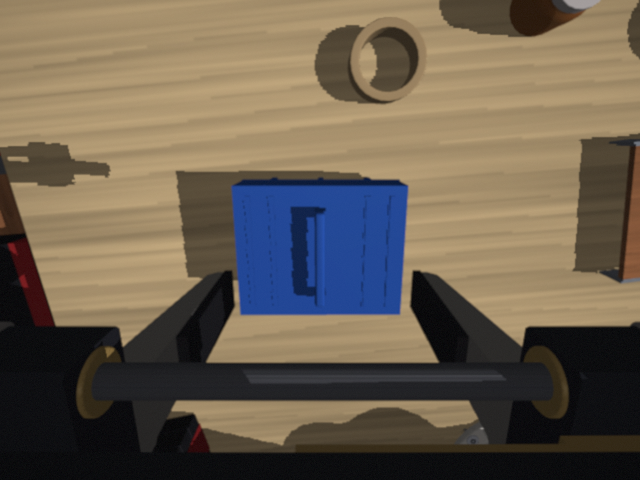

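Wrist view: lid spans px (234–407, 180–315) and its bar runs vertically at x≈320, y 208–305. Measured: bar centre (0.5015, 0.327), top 0.1455 (expected 0.146), yaw −5°. Now I descend to it.

```bash
cat > p.py <<'E'
from h import *
plan((.5013,.3271,.2,-95),(.5013,.3271,.1215,-95))
E
python3 p.py
```

```text
now [0.5695 0.3173 0.3796] jaw -95.0 j6 124.1 f [-0.1 -0.3 -0.4] w 9.16 t 4.375
[17.96,-0.38,6.88,-0.0,-0.0,-0.0] rows 3.1
[25.81,-0.39,6.88,-0.0,-0.0,-0.0] rows 1.3
```

Request:
play_rows --pt "18 -0.4 6.9 0 0 0" --pt "18 -0.4 6.9 0 0 0" --pt "18 -0.4 6.9 0 0 0" --pt "18 -0.4 6.9 0 0 0" --pt "20 -0.4 6.9 0 0 0" --pt "22 -0.4 6.9 0 0 0" --pt "24 -0.4 6.9 0 0 0" --pt "25.8 -0.4 6.9 0 0 0" --pt "25.8 -0.4 6.9 0 0 0" --pt "25.8 -0.4 6.9 0 0 0" --claw 5

```text
time_s: 5.62
ee_pos: [0.5017, 0.3292, 0.1227]
eef_rot: [-144.2, 89.9, 30.8]
ft_force: [0.7, 0.6, 0.8]
width: 0.544
```

Request:
play_rows --pt "0 0 0 0 0 0" --pt "0 0 0 0 0 0" --pt "0 0 0 0 0 0" --pt "0 0 0 0 0 0" --pt "0 0 0 0 0 0" --claw 0

```text
time_s: 6.25
ee_pos: [0.5007, 0.3288, 0.1216]
eef_rot: [69.3, 90.0, -115.6]
ft_force: [0.4, -1.9, 3.4]
width: 0.127
```

Request:
play_rows --pt "-1 0 0 0 0 0" --pt "-2 0 0 0 0 0" --pt "-3 0 0 0 0 0" --pt "-4 0 0 0 0 0" --pt "-5 0 0 0 0 0" --pt "-6 0 0 0 0 0" --pt "-7 0 0 0 0 0" --pt "-8 0 0 0 0 0" --pt "-9 0 0 0 0 0" --pt "-9 0 0 0 0 0"

```text
time_s: 7.5
ee_pos: [0.5012, 0.3293, 0.2126]
eef_rot: [-141.4, 89.9, 33.6]
ft_force: [0.4, -0.7, -3.2]
width: 0.126
```

```bash
cat > p.py <<'E'
from h import *
plan((.46,.58,.21,-95),(.46,.58,.067,-95))
E
python3 p.py
```

```text
now [0.5012 0.3293 0.2126] jaw -95.0 j6 128.1 f [ 0.4 -0.7 -3.2] w 1.16 t 7.5
[0.27,-24.62,6.28,0.0,-0.1,0.1] rows 4.1
[14.57,-24.60,6.30,0.0,-0.1,0.1] rows 2.3
```

Request:
play_rows --pt "0 -4 1 0 0 0" --pt "0 -8 2 0 0 0" --pt "0 -12 3 0 0 0" --pt "0 -16 4 0 0 0" --pt "0 -20 5 0 0 0" --pt "0 -24.6 6.3 0 0 0" --pt "0 -24.6 6.3 0 0 0" --pt "3 -24.6 6.3 0 0 0" --pt "6 -24.6 6.3 0 0 0" --pt "9 -24.6 6.3 0 0 0" --pt "11 -24.6 6.3 0 0 0" --pt "12.5 -24.6 6.3 0 0 0"

```text
time_s: 9.0
ee_pos: [0.4594, 0.5789, 0.0856]
eef_rot: [64.8, 90.0, -120.2]
ft_force: [0.0, -0.2, -2.5]
width: 0.122
```

```bash
cat > p.py <<'E'
from h import *
plan((.46,.58,.065,-95))
E
python3 p.py
```

```text
now [0.4594 0.5789 0.0856] jaw -95.0 j6 146.4 f [ 0.  -0.2 -2.5] w 1.12 t 9.0
[2.06,-0.11,-0.05,0.0,0.0,-0.0] rows 0.3
```

Request:
play_rows --pt "0.6 0 0 0 0 0" --pt "1.1 0 0 0 0 0" --pt "1.5 0 0 0 0 0" --pt "1.8 0 0 0 0 0" --pt "2.0 0 0 0 0 0" --pt "2.0 0 0 0 0 0"

```text
time_s: 9.75
ee_pos: [0.4593, 0.5796, 0.0666]
eef_rot: [-15.1, 90.0, 159.9]
ft_force: [0.8, 0.6, -2.8]
width: 0.127
```

Request:
play_rows --pt "0.15 0 0 0 0 0" --pt "0.3 0 0 0 0 0" --pt "0.3 0 0 0 0 0"

```text
time_s: 10.12
ee_pos: [0.4595, 0.5797, 0.0657]
eef_rot: [-126.6, 90.0, 48.5]
ft_force: [-4.4, -4.4, 10.7]
width: 0.126
```

Lid is touching the bench, so I release and go up.

Request:
play_rows --pt "0 0 0 0 0 0" --pt "0 0 0 0 0 0" --pt "0 0 0 0 0 0" --pt "-3 0 0 0 0 0" --pt "-9 0 0 0 0 0" --pt "-15 0 0 0 0 0" --pt "-21 0 0 0 0 0" --pt "-27 0 0 0 0 0" --pt "-27 0 0 0 0 0" --claw 5

```text
time_s: 11.25
ee_pos: [0.4608, 0.5814, 0.3402]
eef_rot: [-123.6, 89.4, 51.4]
ft_force: [-0.4, -0.0, -0.8]
width: 0.543
```

```bash
cat > p.py <<'E'
from h import *
plan((.57,.32,.34,-95))
E
python3 p.py
```

```text
now [0.4608 0.5814 0.3402] jaw -95.0 j6 146.4 f [-0.4 -0.  -0.8] w 4.99 t 11.25
[-0.11,25.10,-13.14,0.0,-0.3,0.5] rows 4.5
```

Request:
play_rows --pt "0 25 -13 0 0 0" --pt "0 25 -13 0 0 0" --pt "0 25 -13 0 0 0" --pt "0 25 -13 0 0 0" --pt "0 25 -13 0 0 0" --pt "0 25 -13 0 0 0" --pt "0 25 -13 0 0 0"

```text
time_s: 12.12
ee_pos: [0.5668, 0.3197, 0.3328]
eef_rot: [5.5, 89.9, -179.5]
ft_force: [0.2, 0.3, -0.7]
width: 0.544
```

```bash
cat > s5.py <<'E'
from h import *
im=capture('wrist'); W=cloud(im);save(im,'c2')
plan()
print('cartons');comps(W,(.3,.75,.15,.5,.090,.1035),100); 
print('bar');comps(W,(.3,.75,.15,.5,.1036,.112),30)
print('rim');comps(W,(.3,.75,.15,.5,.07,.082),100)
print('floor');comps(W,(.3,.75,.15,.5,.05,.062),100)
t=capture('top'); Wt=cloud(t); save(t,'c2t')
print('lid'); comps(Wt,(.2,.75,.4,.75,.05,.064),100); comps(Wt,(.2,.75,.4,.75,.082,.1),20)
E
python3 s5.py
```

```text
now [0.5667 0.3201 0.3329] jaw -94.9 j6 124.2 f [ 0.7 -0.  -0.2] w 4.99 t 12.175
cartons
3039 (array([0.4968, 0.2779]), array([ 38.2, 129.7]), 84.8) z [0.0963 0.0979 0.0992] px 361.0 254.0
bar
745 (array([0.5014, 0.3267]), array([  9.4, 128.2]), 85.1) z [0.1038 0.1048 0.106 ] px 321.0 258.0
rim
2584 (array([0.5235, 0.3245]), array([204.5, 117.5]), 85.0) z [0.0724 0.0747 0.0761] px 322.0 214.0
535 (array([0.4245, 0.333 ]), array([128.9,   9.1]), 84.8) z [0.0714 0.0747 0.076 ] px 315.0 308.0
floor
1636 (array([0.5214, 0.3247]), array([219.6, 135.1]), 85.0) z [0.0545 0.0559 0.0606] px 321.0 198.0
9610 (array([0.4988, 0.3269]), array([187.8, 143.5]), 84.9) z [0.0545 0.056  0.0606] px 308.0 244.0
2184 (array([0.471 , 0.4874]), array([ 36.9, 138.1]), 85.0) z [0.0545 0.0569 0.0593] px 206.0 271.0
lid
3146 (array([0.4575, 0.5798]), array([220.6, 175.7]), 85.0) z [0.0517 0.0575 0.0628] px 77.0 269.0
204 (array([0.4567, 0.5796]), array([ 18.5, 117. ]), 85.1) z [0.084  0.0898 0.0955] px 79.0 263.0
```

View pics/c2.png

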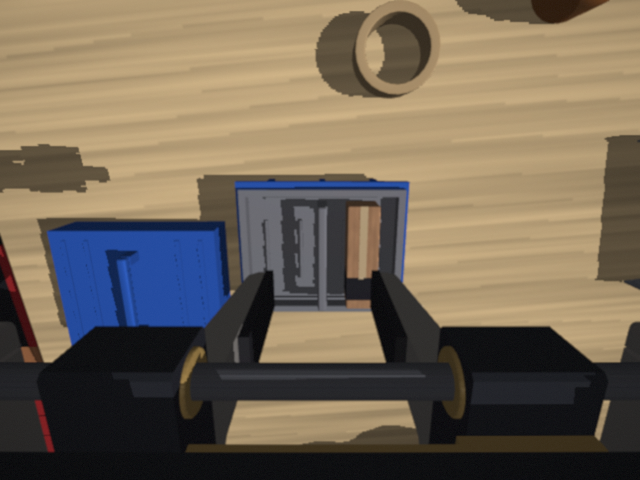

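```bash
python3 -c "
import cv2
a=cv2.imread('pics/c2.png')[170:330,220:430]
cv2.imwrite('pics/c2z.png',cv2.resize(a,None,fx=3.5,fy=3.5,interpolation=cv2.INTER_CUBIC))"
```

```text
(no output)
```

View pics/c2z.png

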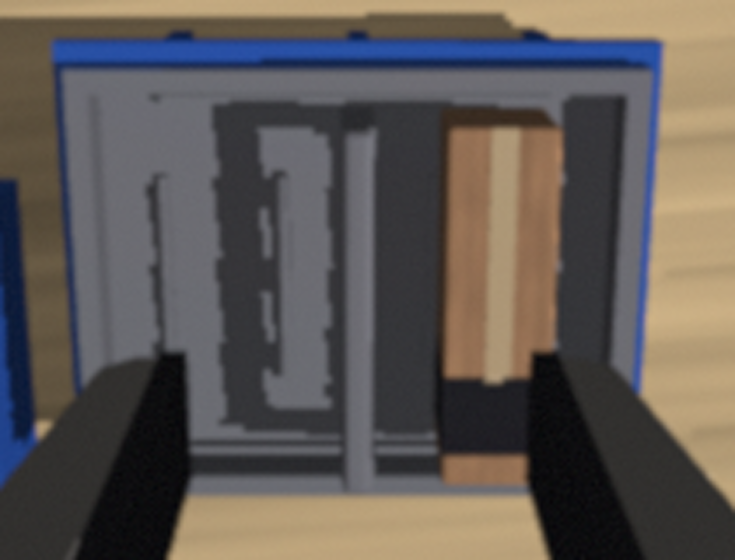

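Zoomed wrist view: one carton in the tray's right-hand seat (−y), with its dark band at the robot end. The left seat is empty. The lid lies flat at (0.458, 0.580). I pick the carton with jaws at −95°.

```bash
cat > p.py <<'E'
from h import *
plan((.4975,.2779,.15,-95),(.4975,.2779,.070,-95))
E
python3 p.py
```

```text
now [0.5666 0.3204 0.333 ] jaw -94.9 j6 124.2 f [ 0.2  0.1 -0.7] w 5.01 t 12.225
[18.31,4.82,6.51,0.1,0.0,-0.0] rows 3.2
[26.31,4.82,6.50,0.1,0.0,-0.0] rows 1.3
```

Request:
play_rows --pt "15 4.8 6.5 0 0 0" --pt "15 4.8 6.5 0 0 0" --pt "18.3 4.8 6.5 0 0 0" --pt "18.3 4.8 6.5 0 0 0" --pt "18.3 4.8 6.5 0 0 0" --claw 4.5

```text
time_s: 12.85
ee_pos: [0.4988, 0.2781, 0.1512]
eef_rot: [-138.3, 90.0, 36.7]
ft_force: [0.4, 0.5, 0.1]
width: 0.493
```

```bash
cat > s6.py <<'E'
from h import *
plan((.4975,.2779,.072,-95))
im=capture('wrist'); W=cloud(im);save(im,'c3')
print('cartons');comps(W,(.3,.75,.15,.3,.090,.1035),100); 
E
python3 s6.py
```

```text
now [0.4988 0.2781 0.1512] jaw -94.9 j6 123.9 f [0.4 0.5 0.1] w 4.53 t 12.85
[7.92,0.03,0.13,0.1,-0.0,0.0] rows 1.3
cartons
10587 (array([0.4968, 0.2774]), array([ 38.3, 129.6]), 85.2) z [0.0967 0.0978 0.0989] px 324.0 249.0
```

View pics/c3.png

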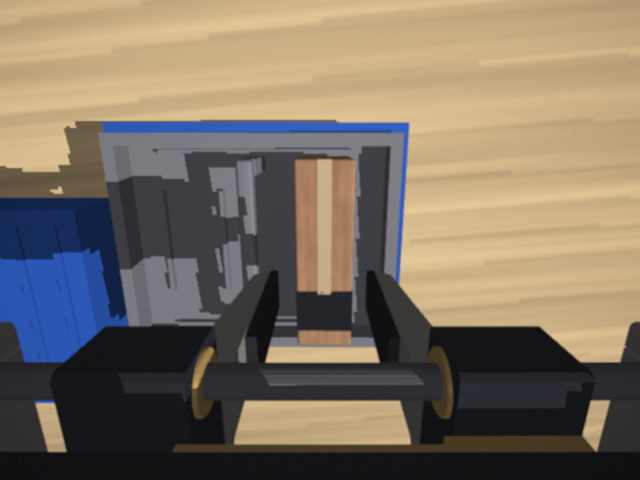

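Request:
play_rows --pt "2 0 0.1 0 0 0" --pt "4 0 0.1 0 0 0" --pt "5.5 0 0.1 0 0 0" --pt "7 0 0.1 0 0 0" --pt "7.9 0 0.1 0 0 0" --pt "7.9 0 0.1 0 0 0"

```text
time_s: 13.65
ee_pos: [0.4971, 0.277, 0.0711]
eef_rot: [33.9, 89.9, -151.1]
ft_force: [0.1, -1.0, 0.3]
width: 0.492
```

Request:
play_rows --pt "0 0 0 0 0 0" --pt "0 0 0 0 0 0" --pt "0 0 0 0 0 0" --pt "0 0 0 0 0 0" --claw 0

```text
time_s: 14.15
ee_pos: [0.4975, 0.2773, 0.0719]
eef_rot: [-149.6, 90.0, 25.5]
ft_force: [0.2, -0.4, 1.4]
width: 0.413
```

Request:
play_rows --pt "-1 0 0 0 0 0" --pt "-2.5 0 0 0 0 0" --pt "-4 0 0 0 0 0" --pt "-6 0 0 0 0 0" --pt "-8 0 0 0 0 0" --pt "-10 0 0 0 0 0" --pt "-13 0 0 0 0 0" --pt "-13 0 0 0 0 0"

```text
time_s: 15.15
ee_pos: [0.4988, 0.278, 0.2045]
eef_rot: [-145.8, 89.7, 29.3]
ft_force: [0.5, -2.0, -3.1]
width: 0.412
```

```bash
cat > s6.py <<'E'
from h import *
plan((.505,-.18,.21,-87.1))
im=capture('wrist'); W=cloud(im);save(im,'c4')
im=capture('scene'); save(im,'c4s')
E
python3 s6.py
```

```text
now [0.4988 0.278  0.2045] jaw -95.0 j6 123.9 f [ 0.5 -2.  -3.1] w 3.79 t 15.15
[-0.67,45.57,-4.59,-7.9,-0.3,0.2] rows 7.3
```

View pics/c4.png

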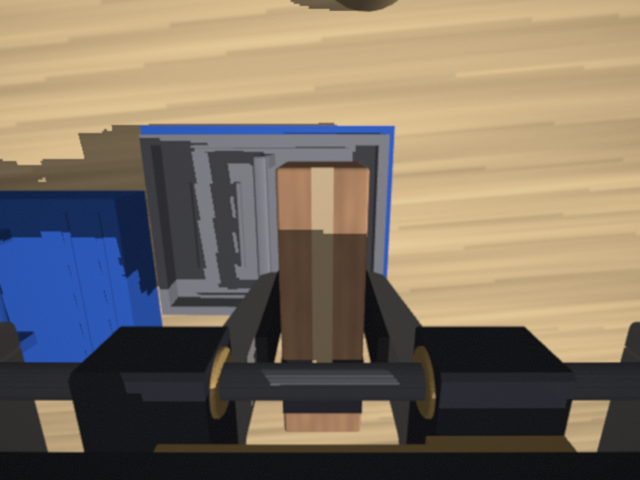

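```bash
cat > s7.py <<'E'
import numpy as np,cv2
W=np.load('last.npz')['W'].reshape(-1,3)
def fit(c,yaw,zc=.087,L=.09,tol=.005):
    for it in range(6):
        a=np.radians(yaw); R=np.array([[np.cos(a),np.sin(a)],[-np.sin(a),np.cos(a)]])
        m=abs(W[:,2]-zc)<tol; P=(W[m,:2]-c)@R.T
        s=P[abs(P[:,1])<.010]; s=s[abs(s[:,0])<L]; x=np.percentile(s[:,0],[.7,99.3])
        # sides: per x-bin
        lo=[];hi=[];xs=[]
        for b in np.arange(-.05,.05,.008):
            q=P[(P[:,0]>b)&(P[:,0]<b+.008)&(abs(P[:,1])<.026)]
            if len(q)>10: xs.append(b+.004); lo.append(q[:,1].min()); hi.append(q[:,1].max())
        lo=np.array(lo);hi=np.array(hi);xs=np.array(xs); 
        k=np.polyfit(xs,hi,1)
        d=np.array([x.mean(),np.median((hi-.019))])
        c=c+R.T@d; yaw=yaw+np.degrees(k[0])
    return c.round(4),round(yaw,2),(x[1]-x[0]).round(4),(hi-lo).mean().round(4)
print(fit(np.array([.51,-.3946]),2.5)); print(fit(np.array([.4764,-.3394]),-1.9))
# deck edge +y
m=abs(W[:,2]-.0447)<.002; P=W[m]; P=P[(P[:,0]>.35)&(P[:,0]<.66)]
xs=[];ys=[]
for x in np.arange(.42,.58,.01):
    q=P[(P[:,0]>x)&(P[:,0]<x+.01)&(P[:,1]<-.08)]; xs.append(x+.005); ys.append(np.percentile(q[:,1],99.8))
k=np.polyfit(xs,ys,1); print('deck +y edge slope deg',np.degrees(np.arctan(k[0])),'y at .5',np.polyval(k,.5))
E
python3 s7.py
```

```text
(array([ 0.4977, -0.3945]), np.float64(2.51), np.float64(0.1279), np.float64(0.0365))
(array([ 0.4769, -0.3396]), np.float64(-2.17), np.float64(0.1285), np.float64(0.0379))
deck +y edge slope deg 9.710372409722336 y at .5 -0.12979105262073976
```

```bash
cat > p.py <<'E'
from h import *
plan((.4900,-.2087,.20,-87.3),(.4900,-.2087,.0635,-87.3))
E
python3 p.py
```

```text
now [0.4971 0.2771 0.2015] jaw -95.0 j6 123.9 f [-0.9  0.3 -3.9] w 3.79 t 15.25
[0.14,48.46,-3.50,-7.7,-0.0,0.0] rows 7.8
[13.79,48.46,-3.49,-7.7,-0.0,0.0] rows 2.2
```

Request:
play_rows --pt "0 4 0 0 0 0" --pt "0 9 -0.5 -1 0 0" --pt "0 14 -1 -2 0 0" --pt "0 19 -1.5 -3 0 0" --pt "0 24 -2 -4 0 0" --pt "0 29 -2.5 -5 0 0" --pt "0 34 -3 -6 0 0" --pt "0 39 -3.2 -7 0 0" --pt "0 43 -3.5 -7.7 0 0" --pt "0 46.5 -3.5 -7.7 0 0" --pt "0 48.5 -3.5 -7.7 0 0" --pt "0 48.5 -3.5 -7.7 0 0"

```text
time_s: 16.75
ee_pos: [0.4897, -0.2096, 0.2007]
eef_rot: [-32.0, 89.9, 150.6]
ft_force: [-0.1, 1.3, -3.8]
width: 0.41
```

```bash
cat > s8.py <<'E'
from h import *
plan((.4900,-.2087,.0635,-87.3))
im=capture('wrist'); W=cloud(im);save(im,'d1')
E
python3 s8.py
```

```text
now [ 0.4897 -0.2096  0.2007] jaw -87.4 j6 64.0 f [-0.1  1.3 -3.8] w 3.77 t 16.75
[13.72,-0.08,-0.06,-0.1,0.1,0.0] rows 2.2
```

View pics/d1.png

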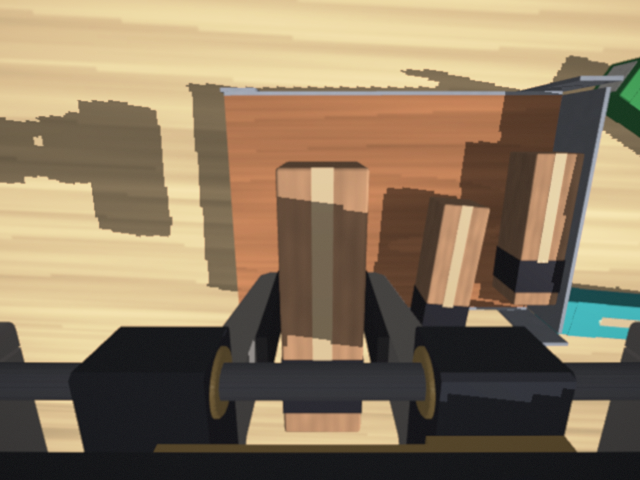

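Request:
play_rows --pt "3 0 0 0 0 0" --pt "6 0 0 0 0 0" --pt "9 0 0 0 0 0" --pt "11 0 0 0 0 0" --pt "12.5 0 0 0 0 0" --pt "13.2 0 0 0 0 0" --pt "13.7 0 0 0 0 0" --pt "13.9 0 0 0 0 0" --pt "13.9 0 0 0 0 0"

```text
time_s: 17.92
ee_pos: [0.4904, -0.2092, 0.0629]
eef_rot: [153.8, 90.0, -23.4]
ft_force: [0.3, 0.7, -2.8]
width: 0.409
```

Request:
play_rows --pt "0.1 0 0 0 0 0" --pt "0.2 0 0 0 0 0" --pt "0.25 0 0 0 0 0"

```text
time_s: 18.3
ee_pos: [0.4904, -0.2092, 0.0609]
eef_rot: [154.3, 90.0, -23.0]
ft_force: [-4.1, 0.7, 11.4]
width: 0.408
```

Contact with the deck, so I release and rise to a viewing pose.

Request:
play_rows --pt "0 0 0 0 0 0" --pt "0 0 0 0 0 0" --pt "-3 0 0 0 0 0" --pt "-8 0 0 0 0 0" --pt "-14 4 -3 0 0 0" --pt "-20 8 -6 0 0 0" --pt "-25 9 -8 0 0 0" --pt "-25 9 -8 0 0 0" --pt "-25 9 -8 0 0 0" --claw 5

```text
time_s: 19.42
ee_pos: [0.5754, -0.2959, 0.3114]
eef_rot: [149.8, 89.8, -27.5]
ft_force: [-0.4, -0.0, -0.4]
width: 0.542
```

```bash
cat >> h.py <<'E'
def cfit(W,c,yaw,zc=.087,tol=.005,L=.09,hw=.026,mode='both',hh=.019):
    W=W.reshape(-1,3); c=np.array(c,float)
    for it in range(6):
        a=np.radians(yaw); Q=np.array([[np.cos(a),np.sin(a)],[-np.sin(a),np.cos(a)]])
        m=abs(W[:,2]-zc)<tol; P=(W[m,:2]-c)@Q.T
        s=P[(abs(P[:,1])<.010)&(abs(P[:,0])<L)]; x=np.percentile(s[:,0],[.7,99.3])
        lo=[];hi=[];xs=[]
        for b in np.arange(-.056,.056,.008):
            q=P[(P[:,0]>b)&(P[:,0]<b+.008)&(abs(P[:,1])<hw)]
            if len(q)>10: xs.append(b+.004); lo.append(q[:,1].min()); hi.append(q[:,1].max())
        lo=np.array(lo);hi=np.array(hi);xs=np.array(xs)
        e=hi if mode=='hi' else lo if mode=='lo' else (hi+lo)/2
        off=hh if mode=='hi' else -hh if mode=='lo' else 0
        k=np.polyfit(xs,e,1); d=np.array([x.mean(),np.median(e-off)])
        c=c+Q.T@d; yaw=yaw+np.degrees(np.arctan(k[0]))
    return c.round(4),round(float(yaw),2),'L',round(float(x[1]-x[0])*1000,1),'w',round(float((hi-lo).mean())*1000,1)
def rel(a,b):
    """pose of b=(c,yaw) in frame of a"""
    t=np.radians(a[1]); Q=np.array([[np.cos(t),np.sin(t)],[-np.sin(t),np.cos(t)]])
    return (Q@(np.array(b[0])-a[0])*1000).round(1),round(b[1]-a[1],1)
E
cat > s9.py <<'E'
from h import *
import sys
plan()
im=capture('wrist'); W=cloud(im);save(im,sys.argv[1]); np.savez('last.npz',W=W)
comps(W,(.3,.68,-.45,-.1,.083,.092))
s1=cfit(W,(.4977,-.3945),2.5,mode='hi'); print(s1)
E
python3 s9.py d2
```

```text
now [ 0.5754 -0.2959  0.3114] jaw -87.3 j6 59.9 f [-0.4 -0.  -0.4] w 4.98 t 19.425
2244 (array([ 0.5384, -0.3936]), array([141.6,  40.7]), 1.7) z [0.085  0.0869 0.0889] px 406.0 252.0
1894 (array([ 0.5092, -0.2078]), array([90.3, 38.4]), 2.9) z [0.0853 0.0868 0.0881] px 243.0 251.0
3052 (array([ 0.452 , -0.3227]), array([ 38.7, 130.7]), 87.5) z [0.0855 0.0869 0.0882] px 339.0 305.0
(array([ 0.5188, -0.4018]), 23.35, 'L', 96.6, 'w', 30.2)
```

View pics/d2.png

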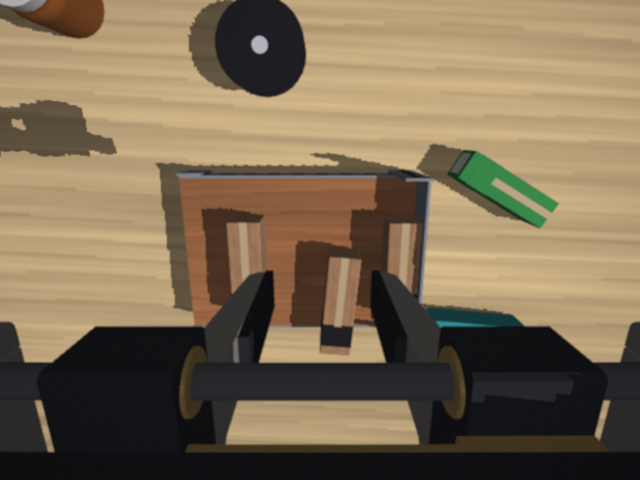

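Picture d2: stock2 has been knocked forward to (0.452, −0.323), its front end at px (337,350), leaving a ~34 mm gap to stock1. The delivered carton stands at px (245,255). I'll grip stock2 and set it in line.

```bash
cat > p.py <<'E'
from h import *
plan((.453,-.3227,.15,-92.5),(.453,-.3227,.063,-92.5))
E
python3 p.py
```

```text
now [ 0.5742 -0.2951  0.3097] jaw -87.3 j6 59.9 f [-0.8  0.1 -0.1] w 5.0 t 19.475
[15.97,2.18,12.24,5.2,0.0,0.0] rows 3.2
[24.67,2.18,12.24,5.2,0.0,0.0] rows 1.4
```

Request:
play_rows --pt "10 2.2 12.2 5.2 0 0" --pt "10 2.2 12.2 5.2 0 0" --pt "13 2.2 12.2 5.2 0 0" --pt "16 2.2 12.2 5.2 0 0" --pt "18 2.2 12.2 5.2 0 0" --pt "20 2.2 12.2 5.2 0 0" --pt "22 2.2 12.2 5.2 0 0" --pt "23.5 2.2 12.2 5.2 0 0" --pt "24.6 2.2 12.2 5.2 0 0" --pt "24.6 2.2 12.2 5.2 0 0" --claw 4.8

```text
time_s: 20.72
ee_pos: [0.4529, -0.3224, 0.0632]
eef_rot: [-33.0, 89.9, 144.6]
ft_force: [0.4, -0.9, 0.2]
width: 0.52
```

Request:
play_rows --pt "0 0 0 0 0 0" --pt "0 0 0 0 0 0" --pt "0 0 0 0 0 0" --pt "0 0 0 0 0 0" --claw 0

```text
time_s: 21.22
ee_pos: [0.4539, -0.3232, 0.0646]
eef_rot: [146.7, 89.9, -35.7]
ft_force: [-0.9, 0.2, 3.5]
width: 0.41
```

```bash
cat > p.py <<'E'
from h import *
plan((.453,-.3227,.085,-92.5),(.4955,-.3266,.085,-87.3),(.4955,-.3266,.064,-87.3))
E
python3 p.py
```

```text
now [ 0.4539 -0.3232  0.0646] jaw -92.5 j6 56.9 f [-0.9  0.2  3.5] w 3.77 t 21.225
[-2.04,-0.05,0.09,0.0,-0.0,-0.0] rows 0.3
[-2.04,0.16,-4.17,-5.2,-0.0,-0.0] rows 0.7
[0.06,0.16,-4.17,-5.2,-0.0,-0.0] rows 0.3
```

Request:
play_rows --pt "-1 0 0 0 0 0" --pt "-2 0 0 0 0 0" --pt "-2 0 -2 -2.5 0 0" --pt "-2 0.2 -4.2 -5.2 0 0" --pt "-2 0.2 -4.2 -5.2 0 0" --pt "-1 0.2 -4.2 -5.2 0 0" --pt "-0.4 0.2 -4.2 -5.2 0 0" --pt "-0.1 0.2 -4.2 -5.2 0 0" --pt "0.1 0.2 -4.2 -5.2 0 0" --pt "0.1 0.2 -4.2 -5.2 0 0"

```text
time_s: 22.48
ee_pos: [0.4945, -0.3263, 0.0645]
eef_rot: [-37.2, 89.9, 145.6]
ft_force: [-7.5, 5.7, 17.1]
width: 0.407
```

Request:
play_rows --pt "0 0 0 0 0 0" --pt "0 0 0 0 0 0" --pt "-3 0 0 0 0 0" --pt "-8 0 0 0 0 0" --pt "-14 2 -4 0 0 0" --pt "-20 2 -8 0 0 0" --pt "-26 2 -12 0 0 0" --pt "-26 2 -12 0 0 0" --pt "-26 2 -12 0 0 0" --claw 4.6

```text
time_s: 23.6
ee_pos: [0.618, -0.3413, 0.3247]
eef_rot: [149.1, 89.8, -28.1]
ft_force: [-0.7, -0.2, -1.6]
width: 0.498
```

```bash
python3 s9.py d3
```

```text
now [ 0.618  -0.3413  0.3247] jaw -87.2 j6 58.2 f [-0.7 -0.2 -1.6] w 4.58 t 23.6
2525 (array([ 0.5111, -0.3945]), array([194. ,  39.1]), 2.7) z [0.0853 0.087  0.0883] px 358.0 299.0
2114 (array([ 0.5049, -0.2092]), array([99.3, 38.6]), 2.4) z [0.0854 0.0868 0.0881] px 210.0 286.0
2870 (array([ 0.4931, -0.3251]), array([129.7,  37.6]), 2.6) z [0.0856 0.0869 0.0882] px 304.0 301.0
(array([ 0.4972, -0.395 ]), 2.53, 'L', 129.4, 'w', 31.8)
```

View pics/d3.png

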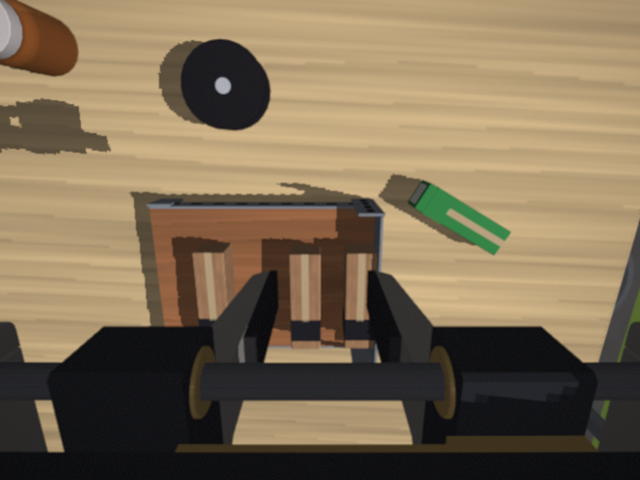

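```bash
cat > p.py <<'E'
from h import *
plan((.4865,-.160,.17,2.6),(.4865,-.160,.056,2.6))
E
python3 p.py
```

```text
now [ 0.6163 -0.341   0.3226] jaw -87.2 j6 58.2 f [ 0.2  0.1 -0.9] w 4.59 t 23.65
[15.25,-18.71,12.09,-89.8,0.0,-0.0] rows 8.4
[26.65,-18.71,12.09,-89.8,0.0,-0.0] rows 1.8
```

Request:
play_rows --pt "5 -9 6 -45 0 0" --pt "5 -9 6 -45 0 0" --pt "5 -9 6 -45 0 0" --pt "5 -9 6 -45 0 0" --pt "15.2 -18.7 12.1 -89.8 0 0" --pt "15.2 -18.7 12.1 -89.8 0 0" --pt "15.2 -18.7 12.1 -89.8 0 0" --pt "15.2 -18.7 12.1 -89.8 0 0" --pt "15.2 -18.7 12.1 -89.8 0 0" --pt "15.2 -18.7 12.1 -89.8 0 0" --pt "15.2 -18.7 12.1 -89.8 0 0" --claw 6

```text
time_s: 25.02
ee_pos: [0.4854, -0.1599, 0.1703]
eef_rot: [-108.1, 89.9, 164.3]
ft_force: [-0.2, -0.2, -0.2]
width: 0.652
```

```bash
cat > p.py <<'E'
from h import *
plan((.4865,-.160,.056,2.6),(.4912,-.260,.056,2.6),(.4925,-.2901,.056,2.6))
im=capture('wrist'); W=cloud(im);save(im,'d4')
E
python3 p.py
```

```text
now [ 0.4854 -0.1599  0.1703] jaw 2.4 j6 -20.8 f [-0.2 -0.2 -0.2] w 6.0 t 25.025
[11.43,0.13,0.02,-0.2,-0.0,0.1] rows 1.8
[11.42,0.18,10.03,-0.2,-0.0,0.1] rows 1.6
[11.42,0.18,13.04,-0.2,-0.0,0.1] rows 0.5
```

View pics/d4.png

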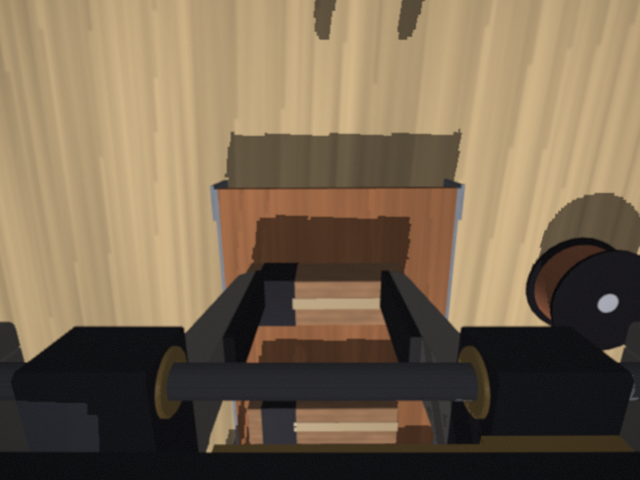

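Request:
play_rows --pt "5 0.1 0 0 0 0" --pt "9 0.1 0 0 0 0" --pt "11.4 0.1 0 0 0 0" --pt "11.4 0.1 0 0 0 0" --pt "11.4 0.1 1 0 0 0" --pt "11.4 0.1 2 0 0 0" --pt "11.4 0.1 3 0 0 0" --pt "11.4 0.1 4 0 0 0" --pt "11.4 0.1 5 0 0 0" --pt "11.4 0.1 6 0 0 0" --pt "11.4 0.1 7 0 0 0"

```text
time_s: 26.45
ee_pos: [0.4905, -0.2305, 0.057]
eef_rot: [-125.6, 90.0, 146.9]
ft_force: [0.9, 3.7, 3.1]
width: 0.654
```

Request:
play_rows --pt "0 0 1 0 0 0" --pt "0 0 2 0 0 0" --pt "0 0 3 0 0 0" --pt "0 0 4 0 0 0" --pt "0 0 4.8 0 0 0" --pt "0 0 5.4 0 0 0" --pt "0 0 5.4 0 0 0"

```text
time_s: 27.32
ee_pos: [0.493, -0.2847, 0.057]
eef_rot: [11.0, 90.0, -76.4]
ft_force: [0.1, -0.1, -0.6]
width: 0.651
```

```bash
cat > p.py <<'E'
from h import *
plan((.4925,-.2901,.056,2.6))
im=capture('wrist'); W=cloud(im);save(im,'d5')
im=capture('scene'); save(im,'d5s')
E
python3 p.py
```

```text
now [ 0.493  -0.2847  0.057 ] jaw 2.5 j6 -32.6 f [ 0.1 -0.1 -0.6] w 5.98 t 27.325
[0.10,-0.08,0.54,-0.1,0.0,-0.0] rows 0.1
```

View pics/d5.png

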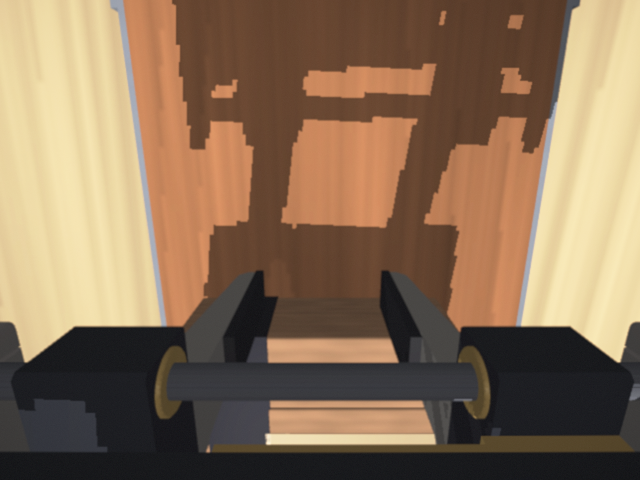

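Request:
play_rows --pt "0 0 0.2 0 0 0" --pt "0 0 0.4 0 0 0" --pt "0 0 0.5 0 0 0" --pt "0 0 0.6 0 0 0"

```text
time_s: 27.92
ee_pos: [0.4931, -0.2897, 0.057]
eef_rot: [-135.9, 90.0, 136.6]
ft_force: [-0.5, 4.7, 0.9]
width: 0.654
```

Request:
play_rows --pt "0 0 0.15 0 0 0" --pt "0 0 0.3 0 0 0" --pt "0 0 0.3 0 0 0"

```text
time_s: 28.3
ee_pos: [0.493, -0.2912, 0.057]
eef_rot: [-160.2, 89.8, 112.3]
ft_force: [0.3, 13.1, 5.2]
width: 0.652
```

Request:
play_rows --pt "0 0 -1.5 0 0 0" --pt "0 0 -1.5 0 0 0" --pt "-8 0 -1.5 0 0 0" --pt "-14 3 0 20 0 0" --pt "-20 6 0 40 0 0" --pt "-26 9 0 60 0 0" --pt "-26 11 0 80 0 0" --pt "-26 11 0 90 0 0" --pt "-26 11 0 90 0 0" --pt "-26 11 0 90 0 0" --pt "-26 11 0 90 0 0" --pt "-26 11 0 90 0 0"

```text
time_s: 29.8
ee_pos: [0.6033, -0.2886, 0.3171]
eef_rot: [104.5, 89.9, -73.2]
ft_force: [-0.7, 0.4, 0.5]
width: 0.655
```

```bash
python3 s9.py d6
```

```text
now [ 0.6033 -0.2886  0.3171] jaw -87.7 j6 62.0 f [-0.7  0.4  0.5] w 6.02 t 29.8
6851 (array([ 0.5181, -0.3565]), array([179.7, 115.3]), 1.6) z [0.0855 0.0869 0.0883] px 367.0 287.0
(array([ 0.5409, -0.3552]), -83.22, 'L', 117.3, 'w', 45.3)
```

View pics/d6.png

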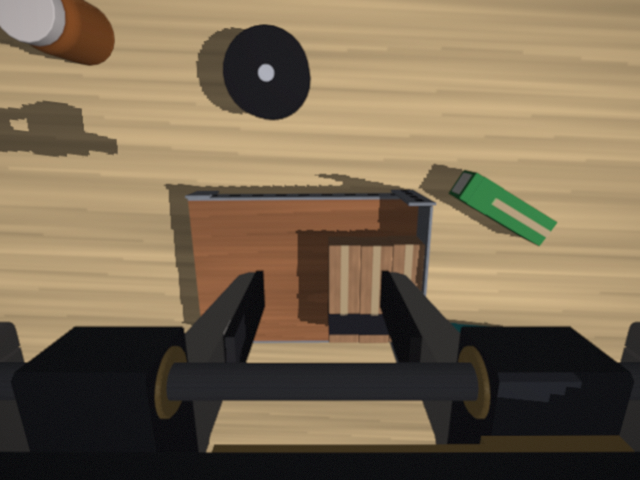

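Picture d6: three cartons butted flush against the end plate, their front ends level at px y≈340. Next is the tray.

```bash
cat > p.py <<'E'
from h import *
plan((.57,.32,.34,-95))
E
python3 p.py
```

```text
now [ 0.6033 -0.2886  0.3171] jaw -87.8 j6 62.2 f [-0.2 -0.6 -1. ] w 6.02 t 29.85
[-2.35,-60.94,1.01,7.2,-0.0,-0.1] rows 9.8
```

Request:
play_rows --pt "-2 -61 1 7.2 0 0" --pt "-2 -61 1 7.2 0 0" --pt "-2 -61 1 7.2 0 0" --pt "-2 -61 1 7.2 0 0" --pt "-2 -61 1 7.2 0 0" --pt "-2 -61 1 7.2 0 0" --pt "-2 -61 1 7.2 0 0" --pt "-2 -61 1 7.2 0 0" --pt "-2 -61 1 7.2 0 0" --pt "-2 -61 1 7.2 0 0" --pt "-2 -61 1 7.2 0 0" --pt "-2 -61 1 7.2 0 0" --claw 4

```text
time_s: 31.35
ee_pos: [0.5664, 0.3204, 0.3369]
eef_rot: [105.7, 90.0, -78.9]
ft_force: [-0.3, -0.1, -0.5]
width: 0.434
```

```bash
cat > s5.py <<'E'
from h import *
im=capture('wrist'); W=cloud(im);save(im,'e1')
print('bar');comps(W,(.3,.75,.15,.5,.098,.112),30)
print('rim');comps(W,(.3,.75,.15,.5,.07,.082),100)
plan((.5014,.3267,.15,-95),(.5014,.3267,.083,-95))
E
python3 s5.py
```

```text
bar
843 (array([0.501 , 0.3268]), array([  9.9, 130. ]), 85.3) z [0.103  0.1046 0.1061] px 321.0 258.0
rim
2686 (array([0.514 , 0.3253]), array([204.6, 136.8]), 85.1) z [0.072  0.0747 0.0761] px 321.0 218.0
522 (array([0.4242, 0.3324]), array([103.1,   9.5]), 85.1) z [0.0707 0.0746 0.0761] px 321.0 307.0
now [0.5666 0.3198 0.337 ] jaw -94.7 j6 124.0 f [0.3 0.6 0.3] w 4.03 t 31.4
[18.70,-0.17,6.55,0.3,-0.0,-0.0] rows 3.2
[25.40,-0.17,6.55,0.3,-0.0,-0.0] rows 1.1
```

View pics/e1.png

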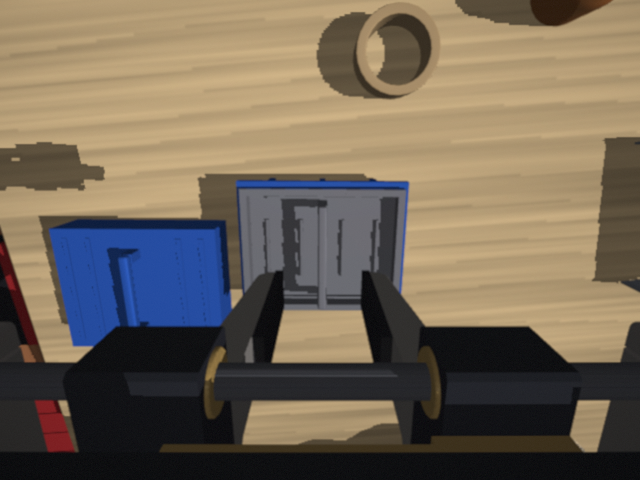

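Empty tray in the tote, bar vertical at px x≈321. Bar top is 0.105 (expected 0.105).

Request:
play_rows --pt "15 -0.2 6.5 0.3 0 0" --pt "15 -0.2 6.5 0.3 0 0" --pt "18.7 -0.2 6.5 0.3 0 0" --pt "18.7 -0.2 6.5 0.3 0 0" --pt "20.5 -0.2 6.5 0.3 0 0" --pt "22 -0.2 6.5 0.3 0 0" --pt "23.5 -0.2 6.5 0.3 0 0" --pt "25 -0.2 6.5 0.3 0 0" --pt "25.5 -0.2 6.5 0.3 0 0" --pt "25.5 -0.2 6.5 0.3 0 0"

```text
time_s: 32.65
ee_pos: [0.5015, 0.3282, 0.0818]
eef_rot: [39.0, 90.0, -146.0]
ft_force: [0.5, -0.3, -0.2]
width: 0.436
```

Request:
play_rows --pt "0 0 0 0 0 0" --pt "0 0 0 0 0 0" --pt "0 0 0 0 0 0" --pt "0 0 0 0 0 0" --pt "0 0 0 0 0 0" --claw 0

```text
time_s: 33.28
ee_pos: [0.5017, 0.3277, 0.0824]
eef_rot: [87.7, 90.0, -97.3]
ft_force: [-0.5, -5.4, 5.8]
width: 0.106
```

Request:
play_rows --pt "-1 0 0 0 0 0" --pt "-2 0 0 0 0 0" --pt "-3 0 0 0 0 0" --pt "-4 0 0 0 0 0" --pt "-5.5 0 0 0 0 0" --pt "-7 0 0 0 0 0" --pt "-9 0 0 0 0 0" --pt "-11 0 0 0 0 0" --pt "-11 0 0 0 0 0"

```text
time_s: 34.4
ee_pos: [0.5027, 0.329, 0.1942]
eef_rot: [-141.5, 89.8, 33.5]
ft_force: [-0.5, 0.2, -2.2]
width: 0.107
```

```bash
cat > p.py <<'E'
from h import *
plan((.46,.05,.19,-92),(.46,.05,.031,-92))
E
python3 p.py
```

```text
now [0.5027 0.329  0.1942] jaw -95.0 j6 128.0 f [-0.5  0.2 -2.2] w 0.98 t 34.4
[0.35,28.16,1.84,-3.0,-0.2,0.1] rows 4.5
[16.25,28.20,1.89,-3.0,-0.2,0.1] rows 2.5
```

Request:
play_rows --pt "0 4 0 0 0 0" --pt "0 9 0 0 0 0" --pt "0 14 0.5 -1 0 0" --pt "0 19 1 -2 0 0" --pt "0 24 1.5 -3 0 0" --pt "0 28 1.8 -3 0 0" --pt "0 28 1.8 -3 0 0" --pt "4 28 1.8 -3 0 0" --pt "8 28 1.8 -3 0 0" --pt "11 28 1.8 -3 0 0" --pt "13.5 28 1.8 -3 0 0" --pt "13.5 28 1.8 -3 0 0"

```text
time_s: 35.9
ee_pos: [0.458, 0.0515, 0.0554]
eef_rot: [5.2, 89.8, -176.8]
ft_force: [-0.1, -0.2, -2.0]
width: 0.104
```

Request:
play_rows --pt "0.8 0 0 0 0 0" --pt "1.4 0 0 0 0 0" --pt "1.9 0 0 0 0 0" --pt "2.3 0 0 0 0 0" --pt "2.6 0 0 0 0 0" --pt "2.6 0 0 0 0 0"

```text
time_s: 36.65
ee_pos: [0.4594, 0.0508, 0.0309]
eef_rot: [5.6, 90.0, -176.3]
ft_force: [0.2, -0.4, -1.4]
width: 0.105
```

Request:
play_rows --pt "0.15 0 0 0 0 0" --pt "0.3 0 0 0 0 0" --pt "0.35 0 0 0 0 0"

```text
time_s: 37.02
ee_pos: [0.4597, 0.0509, 0.0292]
eef_rot: [-174.6, 90.0, 3.4]
ft_force: [-8.8, -0.8, 34.7]
width: 0.104
```

Request:
play_rows --pt "-0.15 0 0 0 0 0" --pt "-0.15 0 0 0 0 0" --pt "-0.15 0 0 0 0 0" --pt "-3 0 0 0 0 0" --pt "-9 0 0 0 0 0" --pt "-15 0 0 0 0 0" --pt "-21 0 0 0 0 0" --pt "-27 0 0 0 0 0" --pt "-30 0 0 0 0 0" --pt "-30 0 0 0 0 0" --claw 4

```text
time_s: 38.28
ee_pos: [0.4607, 0.051, 0.3297]
eef_rot: [-171.6, 89.7, 6.5]
ft_force: [0.1, 0.2, -0.4]
width: 0.439
```

```bash
cat > p.py <<'E'
from h import *
plan((.57,.32,.33,-95))
im=capture('wrist'); W=cloud(im);save(im,'e2')
print('traybar');comps(W,(.3,.75,-.1,.2,.045,.06),30);print('rim');comps(W,(.3,.75,-.1,.2,.018,.028),30)
E
python3 p.py
```

```text
now [0.4607 0.051  0.3297] jaw -92.0 j6 98.1 f [ 0.1  0.2 -0.4] w 4.04 t 38.275
[0.03,-27.25,-10.00,3.0,-0.3,0.0] rows 4.6
traybar
32 (array([0.691 , 0.1958]), array([4.3, 9.8]), 28.2) z [0.0456 0.0466 0.0482] px 186.0 2.0
800 (array([0.4585, 0.0516]), array([  9.9, 128.9]), 87.8) z [0.0498 0.0515 0.0531] px 322.0 200.0
rim
75 (array([0.6931, 0.1894]), array([ 2.6, 23.6]), 32.9) z [0.0189 0.0228 0.0275] px 198.0 6.0
3362 (array([0.4581, 0.0518]), array([204.5, 162.5]), 87.8) z [0.02   0.0218 0.0232] px 322.0 196.0
```

View pics/e2.png

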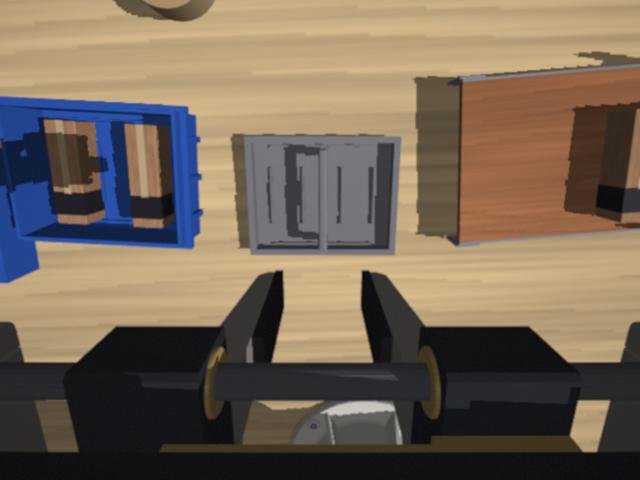

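Picture e2: the tray lies flat at (0.458, 0.052). The tote holds two cartons at px (75,175) and (150,175), both with bands towards the robot.

Request:
play_rows --pt "0 -27.2 -10 3 0 0" --pt "0 -27.2 -10 3 0 0" --pt "0 -27.2 -10 3 0 0" --pt "0 -27.2 -10 3 0 0" --pt "0 -27.2 -10 3 0 0" --pt "0 -27.2 -10 3 0 0" --pt "0 -27.2 -10 3 0 0"

```text
time_s: 39.2
ee_pos: [0.5679, 0.3184, 0.3255]
eef_rot: [39.4, 89.8, -145.6]
ft_force: [-0.3, 0.4, -0.3]
width: 0.436
```

```bash
cat > s5.py <<'E'
from h import *
im=capture('wrist'); W=cloud(im);save(im,'e3')
print('cartons');comps(W,(.3,.75,.15,.5,.041,.0525),100)
comps(W,(.3,.75,.15,.5,.068,.078),100)
plan((.4965,.2777,.15,-95),(.4965,.2777,.023,-95))
E
python3 s5.py
```

```text
cartons
1759 (array([0.7168, 0.2177]), array([66.2, 99.6]), 0.0) z [0.0451 0.0475 0.0491] px 398.0 67.0
181 (array([0.5181, 0.4239]), array([  1.3, 127. ]), 84.8) z [0.0417 0.0468 0.0518] px 245.0 240.0
162 (array([0.5041, 0.2275]), array([  1. , 121.6]), 85.0) z [0.0417 0.047  0.0517] px 395.0 239.0
2433 (array([0.5049, 0.3755]), array([ 38.9, 130.3]), 85.3) z [0.0454 0.0469 0.0483] px 284.0 243.0
2494 (array([0.4964, 0.278 ]), array([ 38.2, 130.3]), 84.8) z [0.0454 0.0469 0.0484] px 356.0 244.0
321 (array([0.4753, 0.4703]), array([139.5,  35.3]), 10.2) z [0.0415 0.0466 0.0518] px 213.0 268.0
274 (array([0.423 , 0.3312]), array([104.5,   2. ]), 84.7) z [0.0416 0.047  0.0514] px 321.0 303.0
1451 (array([0.5134, 0.3254]), array([205.8, 137.3]), 85.0) z [0.0696 0.0717 0.073 ] px 320.0 219.0
348 (array([0.4213, 0.3314]), array([104.2,   5.7]), 84.8) z [0.0686 0.0715 0.073 ] px 321.0 312.0
now [0.5681 0.3181 0.3263] jaw -95.0 j6 124.1 f [-0.1 -0.5 -0.9] w 3.99 t 39.25
[17.65,4.62,6.75,0.0,0.1,-0.1] rows 3.1
[30.35,4.60,6.72,0.0,0.1,-0.1] rows 2.0
```

View pics/e3.png

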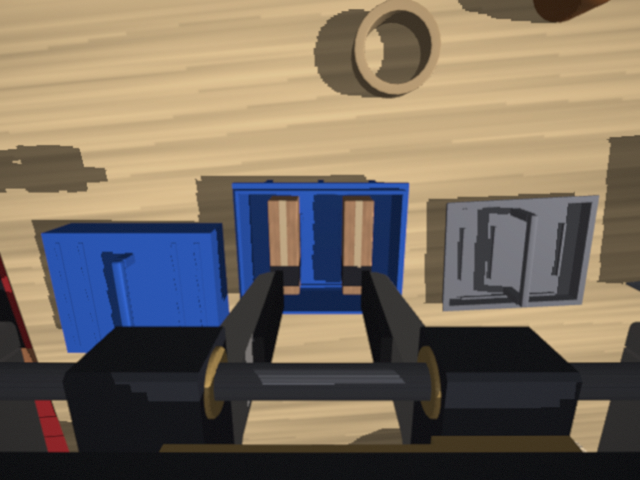

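Picture e3: cartons at px (284,243) and (357,243), centres (0.505, 0.3755) and (0.4964, 0.278), top 0.047 as expected. I pick the right one first.

Request:
play_rows --pt "12 4.6 6.7 0 0 0" --pt "12 4.6 6.7 0 0 0" --pt "17.6 4.6 6.7 0 0 0" --pt "17.6 4.6 6.7 0 0 0" --pt "20 4.6 6.7 0 0 0" --pt "22.5 4.6 6.7 0 0 0" --pt "25 4.6 6.7 0 0 0" --pt "27 4.6 6.7 0 0 0" --pt "29 4.6 6.7 0 0 0" --pt "30.5 4.6 6.7 0 0 0" --pt "30.5 4.6 6.7 0 0 0" --claw 4.8

```text
time_s: 40.62
ee_pos: [0.4984, 0.2792, 0.0227]
eef_rot: [34.3, 90.0, -150.7]
ft_force: [-0.1, -0.5, 0.5]
width: 0.52
```

Request:
play_rows --pt "0 0 0 0 0 0" --pt "0 0 0 0 0 0" --pt "0 0 0 0 0 0" --pt "0 0 0 0 0 0" --claw 0

```text
time_s: 41.12
ee_pos: [0.4985, 0.2784, 0.0236]
eef_rot: [129.5, 89.9, -55.4]
ft_force: [1.8, -6.2, 3.1]
width: 0.409
```

Request:
play_rows --pt "-1 0 0 0 0 0" --pt "-2.5 0 0 0 0 0" --pt "-4 0 0 0 0 0" --pt "-6 0 0 0 0 0" --pt "-8 0 0 0 0 0" --pt "-10.5 0 0 0 0 0" --pt "-13 0 0 0 0 0" --pt "-16 0 0 0 0 0" --pt "-18 0 0 0 0 0" --pt "-18 0 0 0 0 0"

```text
time_s: 42.38
ee_pos: [0.499, 0.28, 0.2051]
eef_rot: [-144.5, 89.8, 30.5]
ft_force: [0.5, 0.6, -2.5]
width: 0.409
```

```bash
cat > p.py <<'E'
from h import *
im=capture('wrist'); save(im,'f1')
# offset d from stock1
n=np.array([-np.sin(np.radians(2.6)),np.cos(np.radians(2.6))]); s1=np.array([.4972,-.395])
c=s1+.150*n+np.array([.0007,0]); print(c)
plan((*c,.20,-87.4),(*c,.0640,-87.4))
E
python3 p.py
```

```text
[ 0.49109555 -0.24515441]
now [0.4983 0.2795 0.2036] jaw -95.0 j6 124.1 f [-0.7  0.1 -3. ] w 3.75 t 42.425
[0.30,52.33,-3.82,-7.6,-0.1,0.1] rows 8.4
[13.90,52.35,-3.80,-7.6,-0.1,0.1] rows 2.2
```

View pics/f1.png

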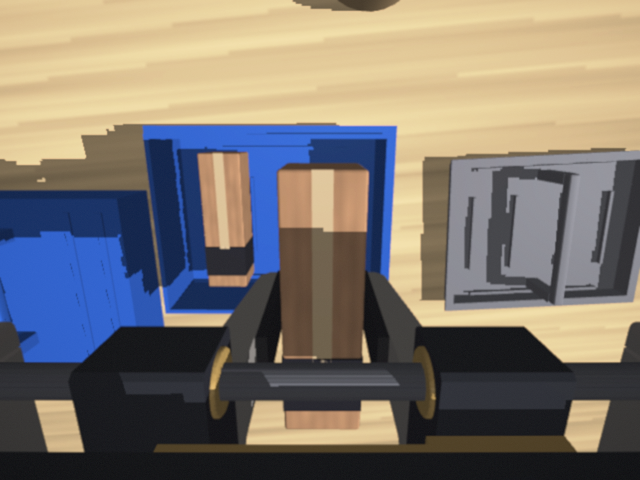

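Request:
play_rows --pt "0 4 0 0 0 0" --pt "0 9 -0.5 -1 0 0" --pt "0 14 -1 -2 0 0" --pt "0 20 -1.5 -3 0 0" --pt "0 26 -2 -4 0 0" --pt "0 32 -2.5 -5 0 0" --pt "0 38 -3 -6 0 0" --pt "0 43 -3.5 -7 0 0" --pt "0 47 -3.9 -7.6 0 0" --pt "0 50 -3.9 -7.6 0 0" --pt "0 52.3 -3.9 -7.6 0 0" --pt "0 52.3 -3.9 -7.6 0 0"

```text
time_s: 43.92
ee_pos: [0.4908, -0.246, 0.2015]
eef_rot: [-26.2, 89.9, 156.3]
ft_force: [-0.6, 0.7, -1.8]
width: 0.414
```

```bash
cat > p.py <<'E'
from h import *
plan((.4925,-.245,.0645,-87.4))
im=capture('wrist'); save(im,'f2')
E
python3 p.py
```

```text
now [ 0.4908 -0.246   0.2015] jaw -87.5 j6 60.7 f [-0.6  0.7 -1.8] w 3.81 t 43.925
[13.70,-0.08,-0.19,-0.1,0.1,0.0] rows 2.2
```

View pics/f2.png

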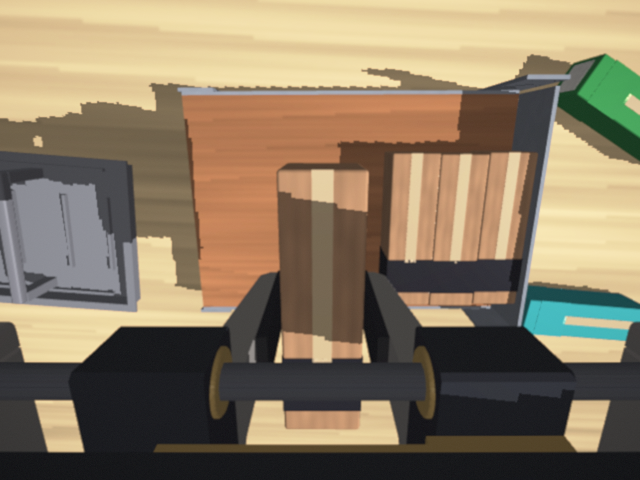

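Row of three intact at px (385–530, 150–305), and the held carton is clear on its left. Lowering.

Request:
play_rows --pt "3 0 -0.2 0 0 0" --pt "6 0 -0.2 0 0 0" --pt "9 0 -0.2 0 0 0" --pt "11 0 -0.2 0 0 0" --pt "12.4 0 -0.2 0 0 0" --pt "13.1 0 -0.2 0 0 0" --pt "13.5 0 -0.2 0 0 0" --pt "13.7 0 -0.2 0 0 0" --pt "13.7 0 -0.2 0 0 0"

```text
time_s: 45.1
ee_pos: [0.4938, -0.2452, 0.0659]
eef_rot: [152.6, 90.0, -24.8]
ft_force: [-0.2, 0.3, -3.0]
width: 0.41
```

Request:
play_rows --pt "0.1 0 0 0 0 0" --pt "0.2 0 0 0 0 0" --pt "0.25 0 0 0 0 0" --pt "0.25 0 0 0 0 0"

```text
time_s: 45.6
ee_pos: [0.4937, -0.2451, 0.0636]
eef_rot: [150.4, 90.0, -27.0]
ft_force: [-2.2, -0.4, 5.2]
width: 0.411
```

Request:
play_rows --pt "0 0 0 0 0 0" --pt "0 0 0 0 0 0" --pt "-3 0 0 0 0 0" --pt "-8 0 0 0 0 0" --pt "-12 0 0 0 0 0" --pt "-12 0 0 0 0 0" --claw 5

```text
time_s: 46.35
ee_pos: [0.4957, -0.246, 0.1863]
eef_rot: [151.1, 89.6, -26.2]
ft_force: [0.9, -0.6, -0.4]
width: 0.54
```

```bash
cat > p.py <<'E'
from h import *
plan((.488,-.192,.185,2.6))
im=capture('wrist'); save(im,'f3')
W=cloud(im); comps(W,(.3,.68,-.45,-.1,.083,.092))
E
python3 p.py
```

```text
now [ 0.4957 -0.246   0.1863] jaw -87.4 j6 60.8 f [ 0.9 -0.6 -0.4] w 4.96 t 46.35
[0.11,-5.43,0.52,-90.0,-0.1,-0.4] rows 8.4
22763 (array([ 0.5154, -0.3574]), array([184.6, 116. ]), 2.5) z [0.0856 0.0869 0.0883] px 470.0 233.0
7576 (array([ 0.4918, -0.2445]), array([129.5,  38.4]), 2.6) z [0.0857 0.0869 0.088 ] px 320.0 236.0
```

Request:
play_rows --pt "0 -5.4 0.5 -45 0 0" --pt "0 -5.4 0.5 -45 0 0" --pt "0 -5.4 0.5 -45 0 0" --pt "0 -5.4 0.5 -45 0 0" --pt "0 -5.4 0.5 -90 0 0" --pt "0 -5.4 0.5 -90 0 0" --pt "0 -5.4 0.5 -90 0 0" --pt "0 -5.4 0.5 -90 0 0" --pt "0 -5.4 0.5 -90 0 0" --pt "0 -5.4 0.5 -90 0 0" --pt "0 -5.4 0.5 -90 0 0" --claw 6

```text
time_s: 47.78
ee_pos: [0.4857, -0.1911, 0.1822]
eef_rot: [-115.3, 89.9, 157.3]
ft_force: [0.9, -0.3, -0.1]
width: 0.651
```

```bash
cat > p.py <<'E'
from h import *
n=np.array([-np.sin(np.radians(2.6)),np.cos(np.radians(2.6))]); s1=np.array([.4972,-.395])
e=s1+.143*n
plan((.488,-.192,.056,2.6),(*e,.056,2.6))
E
python3 p.py
```

```text
now [ 0.4857 -0.1911  0.1822] jaw 2.5 j6 -24.2 f [ 0.9 -0.3 -0.1] w 5.98 t 47.775
[12.62,0.24,0.10,-0.1,-0.0,0.1] rows 2.0
[12.62,0.25,6.13,-0.1,-0.0,0.1] rows 1.0
```

Request:
play_rows --pt "5 0.2 0 0 0 0" --pt "10 0.2 0 0 0 0" --pt "12.6 0.2 0 0 0 0" --pt "12.6 0.2 0 0 0 0" --pt "12.6 0.2 1 0 0 0" --pt "12.6 0.2 2 0 0 0" --pt "12.6 0.2 3 0 0 0" --pt "12.6 0.2 4 0 0 0" --pt "12.6 0.2 5 0 0 0" --pt "12.6 0.2 5.6 0 0 0" --pt "12.6 0.2 5.9 0 0 0" --pt "12.6 0.2 5.9 0 0 0"

```text
time_s: 49.28
ee_pos: [0.4908, -0.2505, 0.057]
eef_rot: [-19.1, 90.0, -106.5]
ft_force: [0.4, 0.3, 0.1]
width: 0.65
```

Request:
play_rows --pt "0 0 0.15 0 0 0" --pt "0 0 0.3 0 0 0" --pt "0 0 0.4 0 0 0"

```text
time_s: 49.65
ee_pos: [0.4909, -0.2533, 0.057]
eef_rot: [-164.2, 89.9, 108.4]
ft_force: [1.6, 9.1, 2.6]
width: 0.652
```

Request:
play_rows --pt "0 0 0.1 0 0 0" --pt "0 0 0.15 0 0 0" --pt "0 0 0.15 0 0 0"

```text
time_s: 50.02
ee_pos: [0.4908, -0.2533, 0.057]
eef_rot: [-165.4, 89.8, 107.3]
ft_force: [1.1, 13.5, 4.4]
width: 0.652
```

Request:
play_rows --pt "0 0 -1.5 0 0 0" --pt "0 0 -1.5 0 0 0" --pt "-8 0 -1.5 0 0 0" --pt "-14 3 0 20 0 0" --pt "-20 6 0 40 0 0" --pt "-26 9 0 60 0 0" --pt "-26 11 0 80 0 0" --pt "-26 11 0 90 0 0" --pt "-26 11 0 90 0 0" --pt "-26 11 0 90 0 0" --pt "-26 11 0 90 0 0" --pt "-26 11 0 90 0 0"

```text
time_s: 51.52
ee_pos: [0.601, -0.2511, 0.3171]
eef_rot: [91.9, 90.0, -85.7]
ft_force: [-0.4, 0.2, -0.0]
width: 0.654
```

```bash
cat > p.py <<'E'
from h import *
im=capture('wrist'); save(im,'f4'); W=cloud(im); comps(W,(.3,.68,-.45,-.1,.083,.092))
plan((.57,.32,.33,-95))
E
python3 p.py
```

```text
8943 (array([ 0.5174, -0.3387]), array([178.2, 153.6]), 2.6) z [0.0855 0.0869 0.0883] px 384.0 284.0
now [ 0.601  -0.2511  0.3171] jaw -87.7 j6 64.9 f [-0.4 -0.6  0.1] w 6.02 t 51.575
[-1.33,-57.18,0.81,7.3,-0.0,-0.0] rows 9.2
```

View pics/f4.png

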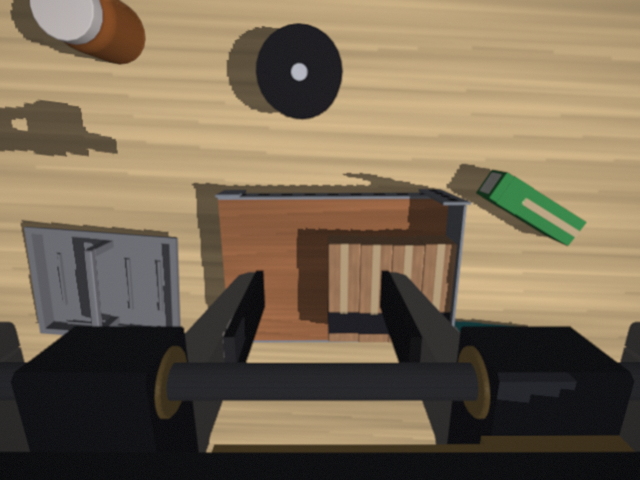

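Four cartons flush at px (328–455, 243–340). Next is the last carton, in the tote's left seat.

Request:
play_rows --pt "-1 -57 1 7.3 0 0" --pt "-1 -57 1 7.3 0 0" --pt "-1 -57 1 7.3 0 0" --pt "-1 -57 1 7.3 0 0" --pt "-1 -57 1 7.3 0 0" --pt "-1 -57 1 7.3 0 0" --pt "-1 -57 1 7.3 0 0" --pt "-1 -57 1 7.3 0 0" --pt "-1 -57 1 7.3 0 0" --pt "-1 -57 1 7.3 0 0" --pt "-1 -57 1 7.3 0 0" --pt "-1 -57 1 7.3 0 0" --claw 4.8

```text
time_s: 53.08
ee_pos: [0.5651, 0.3168, 0.3271]
eef_rot: [106.6, 90.0, -78.2]
ft_force: [0.4, -0.5, -0.1]
width: 0.521
```

```bash
cat > s5.py <<'E'
from h import *
im=capture('wrist'); W=cloud(im);save(im,'g1')
print('cartons');comps(W,(.3,.65,.15,.44,.041,.0525),600)
plan((.505,.3755,.15,-95),(.505,.3755,.0225,-95))
E
python3 s5.py
```

```text
cartons
2564 (array([0.5053, 0.3755]), array([ 38.4, 129.6]), 85.1) z [0.0454 0.0469 0.0483] px 282.0 243.0
now [0.5652 0.3167 0.3272] jaw -94.7 j6 123.9 f [ 0.1 -0.2 -1.4] w 4.81 t 53.125
[17.72,-5.37,6.49,0.3,-0.0,-0.0] rows 3.1
[30.47,-5.37,6.49,0.3,-0.0,-0.0] rows 2.0
```

View pics/g1.png

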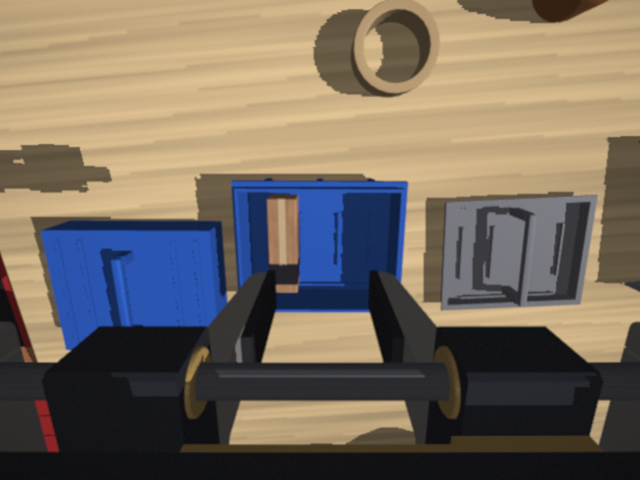

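Request:
play_rows --pt "12 -5.4 6.5 0.3 0 0" --pt "12 -5.4 6.5 0.3 0 0" --pt "17.6 -5.4 6.5 0.3 0 0" --pt "17.6 -5.4 6.5 0.3 0 0" --pt "20 -5.4 6.5 0.3 0 0" --pt "22.5 -5.4 6.5 0.3 0 0" --pt "25 -5.4 6.5 0.3 0 0" --pt "27 -5.4 6.5 0.3 0 0" --pt "29 -5.4 6.5 0.3 0 0" --pt "30.5 -5.4 6.5 0.3 0 0" --pt "30.5 -5.4 6.5 0.3 0 0"

```text
time_s: 54.5
ee_pos: [0.5039, 0.3769, 0.021]
eef_rot: [42.5, 89.9, -142.5]
ft_force: [0.7, -0.3, -0.4]
width: 0.519
```

Request:
play_rows --pt "0 0 0 0 0 0" --pt "0 0 0 0 0 0" --pt "0 0 0 0 0 0" --pt "0 0 0 0 0 0" --claw 0

```text
time_s: 55.0
ee_pos: [0.5043, 0.3763, 0.0226]
eef_rot: [85.8, 89.9, -99.1]
ft_force: [0.3, -6.0, -0.4]
width: 0.414
```

Request:
play_rows --pt "-1 0 0 0 0 0" --pt "-2.5 0 0 0 0 0" --pt "-4 0 0 0 0 0" --pt "-6 0 0 0 0 0" --pt "-8 0 0 0 0 0" --pt "-10.5 0 0 0 0 0" --pt "-13 0 0 0 0 0" --pt "-16 0 0 0 0 0" --pt "-18 0 0 0 0 0" --pt "-18 0 0 0 0 0"

```text
time_s: 56.25
ee_pos: [0.5053, 0.3781, 0.2047]
eef_rot: [-138.1, 89.8, 36.9]
ft_force: [-0.1, -0.7, -4.1]
width: 0.408
```

```bash
cat > p.py <<'E'
from h import *
im=capture('wrist'); save(im,'g2')
n=np.array([-np.sin(np.radians(2.6)),np.cos(np.radians(2.6))]); s1=np.array([.4972,-.395])
c=s1+.182*n+np.array([.0007,0]); print(c)
plan((*c,.20,-87.4),(*c,.0645,-87.4))
E
python3 p.py
```

```text
[ 0.48964394 -0.21318736]
now [0.5046 0.3776 0.2031] jaw -95.0 j6 131.6 f [-0.1  0.1 -4.3] w 3.77 t 56.3
[0.25,58.99,-3.62,-7.6,-0.1,0.1] rows 9.5
[13.80,59.00,-3.60,-7.6,-0.1,0.1] rows 2.2
```

View pics/g2.png

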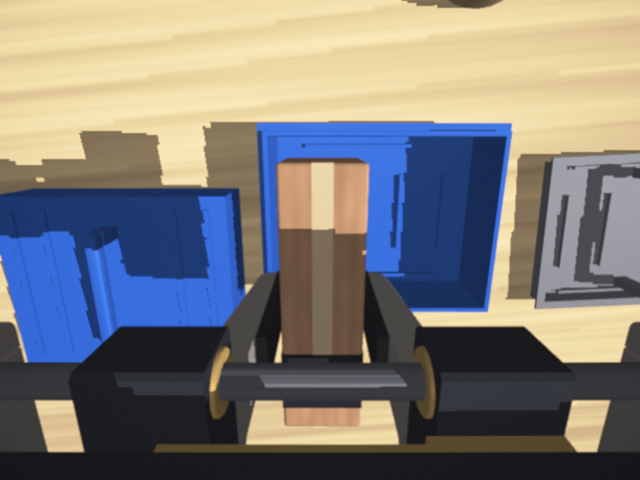

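Request:
play_rows --pt "0 5 0 0 0 0" --pt "0 11 -0.5 -1 0 0" --pt "0 17 -1 -2 0 0" --pt "0 23 -1.5 -3 0 0" --pt "0 29 -2 -4 0 0" --pt "0 35 -2.5 -5 0 0" --pt "0 41 -3 -6 0 0" --pt "0 47 -3.3 -7 0 0" --pt "0 52 -3.5 -7.6 0 0" --pt "0 56 -3.5 -7.6 0 0" --pt "0 59 -3.5 -7.6 0 0" --pt "0 59 -3.5 -7.6 0 0"

```text
time_s: 57.8
ee_pos: [0.4873, -0.2149, 0.2011]
eef_rot: [-14.9, 89.9, 167.6]
ft_force: [0.4, 0.4, -3.4]
width: 0.407
```

```bash
cat > p.py <<'E'
from h import *
plan((.488,-.213,.065,-87.4))
im=capture('wrist'); save(im,'g3')
E
python3 p.py
```

```text
now [ 0.4873 -0.2149  0.2011] jaw -87.5 j6 63.6 f [ 0.4  0.4 -3.4] w 3.74 t 57.8
[13.61,-0.18,-0.10,-0.1,0.1,0.0] rows 2.2
```

View pics/g3.png

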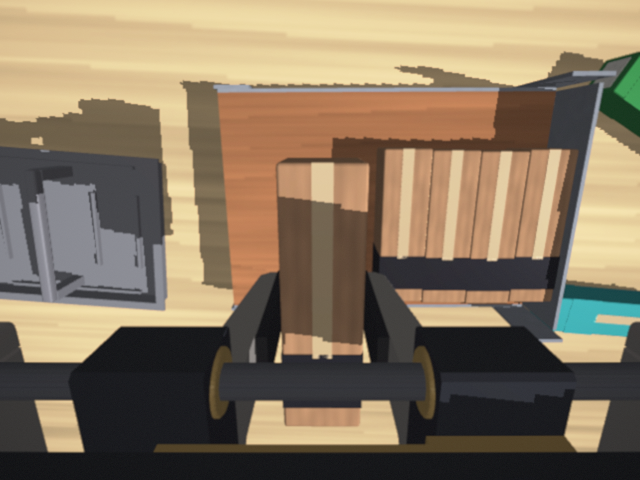

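Request:
play_rows --pt "2 -0.2 -0.1 0 0 0" --pt "4 -0.3 -0.1 0 0 0" --pt "7 -0.3 -0.1 0 0 0" --pt "9.5 -0.3 -0.1 0 0 0" --pt "11.5 -0.3 -0.1 0 0 0" --pt "12.6 -0.3 -0.1 0 0 0" --pt "13.2 -0.3 -0.1 0 0 0" --pt "13.5 -0.3 -0.1 0 0 0" --pt "13.5 -0.3 -0.1 0 0 0"

```text
time_s: 58.98
ee_pos: [0.4893, -0.2104, 0.0674]
eef_rot: [156.7, 90.0, -20.7]
ft_force: [0.4, -0.1, -3.3]
width: 0.411
```

Request:
play_rows --pt "0.1 0 0 0 0 0" --pt "0.2 0 0 0 0 0" --pt "0.3 0 0 0 0 0" --pt "0.3 0 0 0 0 0"

```text
time_s: 59.48
ee_pos: [0.489, -0.2103, 0.064]
eef_rot: [-25.2, 90.0, 157.5]
ft_force: [-0.5, 0.1, -3.9]
width: 0.408
```

Request:
play_rows --pt "0.1 0 0 0 0 0" --pt "0.2 0 0 0 0 0" --pt "0.2 0 0 0 0 0"

```text
time_s: 59.85
ee_pos: [0.4892, -0.2104, 0.0625]
eef_rot: [164.8, 90.0, -12.5]
ft_force: [-2.0, 0.3, 3.0]
width: 0.412
```

Request:
play_rows --pt "0 0 0 0 0 0" --pt "0 0 0 0 0 0" --pt "-3 0 0 0 0 0" --pt "-8 0 0 0 0 0" --pt "-12 0 0 0 0 0" --pt "-12 0 0 0 0 0" --claw 4.8

```text
time_s: 60.6
ee_pos: [0.4912, -0.2113, 0.1853]
eef_rot: [154.1, 89.6, -23.3]
ft_force: [0.7, 0.4, -1.1]
width: 0.526
```

```bash
cat > p.py <<'E'
from h import *
n=np.array([-np.sin(np.radians(2.6)),np.cos(np.radians(2.6))]); s1=np.array([.4972,-.395])
plan((*(s1+.235*n),.185,2.6))
im=capture('wrist'); save(im,'g4')
W=cloud(im); comps(W,(.3,.68,-.45,-.1,.083,.092))
E
python3 p.py
```

```text
now [ 0.4912 -0.2113  0.1853] jaw -87.4 j6 63.9 f [ 0.7  0.4 -1.1] w 4.84 t 60.6
[0.01,-5.12,0.23,-90.0,-0.1,-0.4] rows 8.4
31238 (array([ 0.5071, -0.339 ]), array([199.3, 154.9]), 2.7) z [0.0856 0.0869 0.0882] px 492.0 231.0
7720 (array([ 0.4899, -0.2097]), array([130. ,  38.4]), 2.5) z [0.0856 0.0869 0.088 ] px 320.0 233.0
```

Request:
play_rows --pt "0 -5.1 0.2 -45 0 0" --pt "0 -5.1 0.2 -45 0 0" --pt "0 -5.1 0.2 -45 0 0" --pt "0 -5.1 0.2 -45 0 0" --pt "0 -5.1 0.2 -90 0 0" --pt "0 -5.1 0.2 -90 0 0" --pt "0 -5.1 0.2 -90 0 0" --pt "0 -5.1 0.2 -90 0 0" --pt "0 -5.1 0.2 -90 0 0" --pt "0 -5.1 0.2 -90 0 0" --pt "0 -5.1 0.2 -90 0 0" --claw 6

```text
time_s: 62.02
ee_pos: [0.4843, -0.1593, 0.1813]
eef_rot: [-112.1, 89.9, 160.5]
ft_force: [0.3, 0.8, -0.2]
width: 0.653
```

```bash
cat > p.py <<'E'
from h import *
n=np.array([-np.sin(np.radians(2.6)),np.cos(np.radians(2.6))]); s1=np.array([.4972,-.395])
e=s1+.181*n
plan((*(s1+.235*n),.056,2.6),(*e,.056,2.6))
E
python3 p.py
```

```text
now [ 0.4843 -0.1593  0.1813] jaw 2.5 j6 -20.9 f [ 0.3  0.8 -0.2] w 6.0 t 62.025
[12.53,0.23,0.11,-0.1,-0.0,0.1] rows 2.0
[12.52,0.24,5.51,-0.1,-0.0,0.1] rows 0.9
```

Request:
play_rows --pt "5 0.2 0 0 0 0" --pt "10 0.2 0 0 0 0" --pt "12.5 0.2 0 0 0 0" --pt "12.5 0.2 0 0 0 0" --pt "12.5 0.2 1 0 0 0" --pt "12.5 0.2 2 0 0 0" --pt "12.5 0.2 3 0 0 0" --pt "12.5 0.2 4 0 0 0" --pt "12.5 0.2 5 0 0 0" --pt "12.5 0.2 5.4 0 0 0" --pt "12.5 0.2 5.4 0 0 0"

```text
time_s: 63.4
ee_pos: [0.4892, -0.2139, 0.057]
eef_rot: [-0.2, 90.0, -87.6]
ft_force: [-0.6, 0.4, -0.5]
width: 0.654
```

Request:
play_rows --pt "0 0 0.15 0 0 0" --pt "0 0 0.25 0 0 0" --pt "0 0 0.25 0 0 0"

```text
time_s: 63.78
ee_pos: [0.4891, -0.2153, 0.0569]
eef_rot: [-144.0, 89.9, 128.7]
ft_force: [-0.2, 4.6, 1.1]
width: 0.651
```

Request:
play_rows --pt "0 0 0.15 0 0 0" --pt "0 0 0.25 0 0 0" --pt "0 0 0.25 0 0 0"

```text
time_s: 64.15
ee_pos: [0.489, -0.2154, 0.057]
eef_rot: [-165.9, 89.7, 106.7]
ft_force: [0.4, 19.3, 6.1]
width: 0.654
```

Request:
play_rows --pt "0 0 -1.5 0 0 0" --pt "0 0 -1.5 0 0 0" --pt "-8 0 -1.5 0 0 0" --pt "-14 3 0 20 0 0" --pt "-20 6 0 40 0 0" --pt "-26 9 0 60 0 0" --pt "-26 11 3 80 0 0" --pt "-26 11 6 90 0 0" --pt "-26 11 6 90 0 0" --pt "-26 11 6 90 0 0" --pt "-26 11 6 90 0 0" --pt "-26 11 6 90 0 0"

```text
time_s: 65.65
ee_pos: [0.602, -0.274, 0.317]
eef_rot: [84.5, 90.0, -93.1]
ft_force: [-0.4, -0.1, -0.1]
width: 0.654
```

```bash
cat > p.py <<'E'
from h import *
plan()
im=capture('wrist'); save(im,'h1'); W=cloud(im); np.savez('last.npz',W=W,px=im['pixels']); comps(W,(.3,.68,-.45,-.1,.083,.092))
im=capture('top'); save(im,'h1t'); W=cloud(im)
print('lid');comps(W,(.2,.75,.45,.75,.05,.064),300);print('tray');comps(W,(.3,.75,-.1,.2,.0445,.06),20)
im=capture('scene'); save(im,'h1s')
E
python3 p.py
```

```text
now [ 0.602 -0.274  0.317] jaw -87.6 j6 63.0 f [-0.4 -0.1 -0.1] w 6.01 t 65.65
12425 (array([ 0.5166, -0.3195]), array([178.5, 192.6]), 2.6) z [0.0855 0.0869 0.0883] px 345.0 288.0
lid
3963 (array([0.4573, 0.5794]), array([220.8, 176.4]), 85.0) z [0.0516 0.0575 0.0627] px 84.0 265.0
tray
83 (array([0.7155, 0.18  ]), array([21.5, 68.5]), 67.8) z [0.0452 0.0487 0.0555] px 230.0 184.0
161 (array([0.4568, 0.0504]), array([ 11.8, 131.4]), 88.7) z [0.0466 0.0522 0.0584] px 270.0 274.0
```

View pics/h1.png

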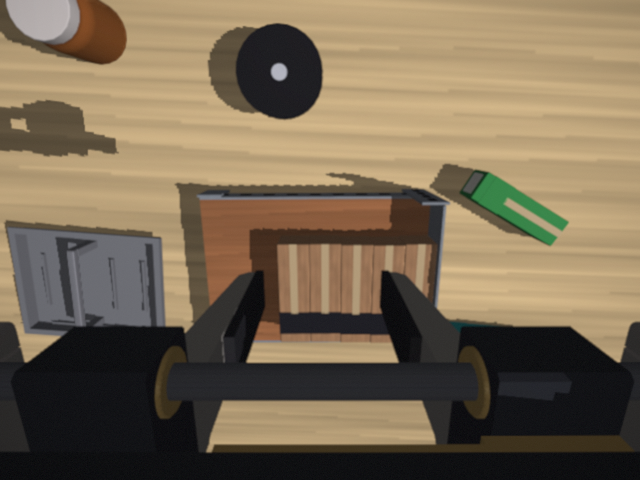

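View pics/h1s.png

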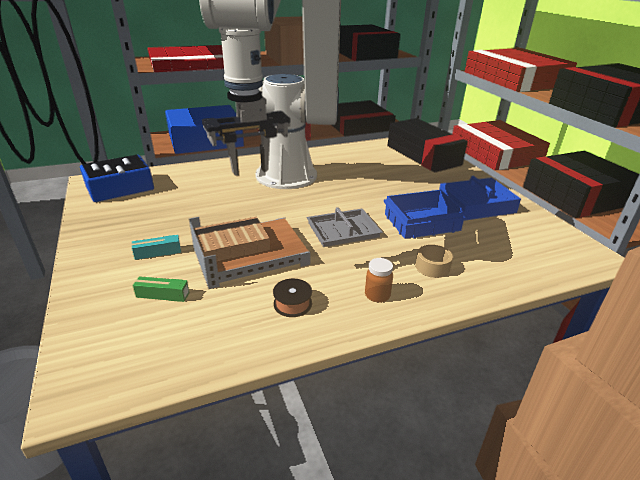

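Five cartons in the row at px (278–435, 243–342). I take one closer, unobstructed look to measure pitch and end level.

Request:
play_rows --pt "0 4.5 -6 0 0 0" --pt "0 4.5 -6 0 0 0" --pt "0 4.5 -6 0 0 0" --pt "0 4.5 -6 0 0 0" --claw 9

```text
time_s: 66.3
ee_pos: [0.6634, -0.315, 0.3173]
eef_rot: [-28.4, 90.0, 154.3]
ft_force: [-0.1, -0.6, 0.6]
width: 0.98
```

```bash
cat > q.py <<'E'
from h import *
plan()
im=capture('wrist'); save(im,'h2'); W=cloud(im); px=im['pixels'].astype(int)
a=np.radians(2.6); Q=np.array([[np.cos(a),np.sin(a)],[-np.sin(a),np.cos(a)]]); s1=np.array([.4972,-.395])
m=(abs(W[...,2]-.087)<.006); P=(W[m][:,:2]-s1)@Q.T*1000; C=px[m]
for i in range(5):
    k=abs(P[:,1]-38*i)<10; x=P[k,0]; x=x[abs(x)<85]
    print(i,'front/back end',np.percentile(x,[.5,99.5]).round(1),end=' ')
    # tape stripe: bright pixels, near/far
    for lo,hi in ((-20,5),(25,55)):
        k=(abs(P[:,1]-38*i)<16)&(P[:,0]>lo)&(P[:,0]<hi); y=P[k,1]; b=C[k].sum(1); t=y[C[k][:,2]>np.percentile(C[k][:,2],75)]; print('stripe',np.median(t).round(1),end=' ')
    print()
k=(abs(P[:,0])<40)&(P[:,1]>150)&(P[:,1]<200); print('outer edge',[P[(P[:,0]>b)&(P[:,0]<b+20)&(P[:,1]<200),1].max().round(1) for b in (-50,-25,0,25,40)])
k=(abs(W[...,2]-.0950)<.002); Z=(W[k][:,:2]-s1)@Q.T*1000; Z=Z[(abs(Z[:,0])<60)&(abs(Z[:,1]+20)<12)]; print('plate y',len(Z),np.percentile(Z[:,1],[5,50,95]).round(1))
E
python3 q.py
```

```text
now [ 0.6634 -0.315   0.3173] jaw -87.3 j6 61.8 f [-0.1 -0.6  0.6] w 9.01 t 66.3
0 front/back end [-33.7  64.7] stripe -1.0 stripe -0.9 
1 front/back end [-33.9  63.5] stripe 36.9 stripe 37.5 
2 front/back end [-35.3  64. ] stripe 74.9 stripe 76.1 
3 front/back end [-33.8  65.4] stripe 112.9 stripe 113.1 
4 front/back end [-33.9  65.2] stripe 150.9 stripe 151.1 
outer edge [np.float64(169.6), np.float64(169.0), np.float64(169.3), np.float64(170.5), np.float64(170.5)]
plate y 174 [-22.1 -20.6 -19.3]
```

View pics/h2.png

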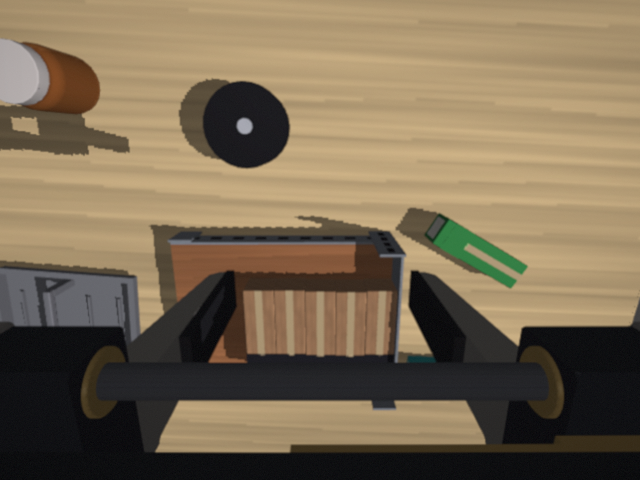

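Stripe pitch is 38.0 mm, back ends agree within 2 mm, and stock1 sits against the plate. Handing in.

```bash
python3 -c "
from bench import *
print(job_done())"
```

```text
the job is handed in; nothing more can be done
None
```

The job is done and handed in at about 66 s of the 210 s allowed; the hand-in gave no verdict. I took off the lid and set it flat to the left of the tote, and put the empty tray flat between the tote and the rack. The three cartons present, one in the tray and two on the tote floor, now stand on the shelf closed up with the two stock cartons. Stock2 was knocked forward during the run, so I gripped it and set it back in line first.

**Row:**
- The five cartons are 38 mm apart and the long sides look parallel.
- The back ends are level within about 2 mm. The gripper hid the front ends in the last view. In the view just before it they look level, with the dark bands towards the robot.
- Stock1 sits against the end plate within about 1–2 mm.

**Lid and tray:** Both read flat on the bench. Their centres are about 256 mm and 280 mm from the tote's centre.

**Bystanders:** I never went near the tape, jar or spool, and they look undisturbed in the last pictures. I did not measure their final positions.

**Disagreements:**
- The first top and scene camera fits of the lid differed by about 8 mm in x, so I used wrist-camera measurements for every grasp.
- The tray met the bench with about 35 N before I let go of it, against the 40 N limit.

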